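# Apply the preload of the specimen jack with the tommy bar

### The job

Set the preload on the specimen jack: take the tommy bar from its stand, put it in a socket of the jack's collar and turn the collar clockwise (seen from above), moving the bar on to another socket whenever the guard stops the stroke, until the dial needle stands in the green band; never let the needle run into the red. Turn with the bar only, gently, without forcing it against the collar or the guard, do not touch the collar with the gripper, leave the things round the jack where they are, and finally put the bar back in its stand with the needle still in the green.

Things in the scene. Friction and masses are not known exactly. Their poses are not given: they have to be found in the camera images.
- jack: Fixed bench jack: grey round base (radius 80 mm), steel collar, blue guard, grey C-frame behind, 68 mm dial on top (x = 55 to 115 mm, up to 195 mm high). Origin: centre of the base's underside, on the bench and on the vertical collar axis; z up, -x is its open front. At which collar turn the load begins is not marked: it is felt at the bar and seen on the needle.
- guard_top (a point): On the collar axis at the height of the guard's top, 65 mm. The guard is a 3.5 mm plate (radius 37 to 75 mm, with a skirt down from its rim) over the collar; it leaves only the front open, from -62 to +62 deg about the axis, counted from the jack's -x. The bar's centre can travel from about -49 to +49 deg before its flange meets the guard's edge.
- frame_arm (a point): Front end of the frame's arm, top edge: 14 mm before the axis, 124 mm over the bench. The arm (28 mm wide, underside at 102 mm) runs back from here over the axis to the post at x = +84 to +116 mm; the indenter hangs below it over the 31 mm specimen.
- collar: Steel ring that turns about the jack's axis; free running takes about 4 N at a socket; stays where left. Origin on the axis, 26 mm over the bench, z up. Clockwise from above (in the front: towards the jack's +y) raises the specimen, which meets the indenter 1.2 to 1.7 rad from the start; from there to the middle of the green is another 0.5 rad, the force at the bar growing to twice the free one.
- socket0 (a point): Centre of the mouth of the socket along the collar's own -x. Eight equal dark socket tubes stand 45 deg apart on a circle of radius 52 mm: 22 mm outside, 14.5 mm bore, mouth 60 mm and floor 34 mm over the bench.
- bar: Loose upright tommy bar, 108 mm, about 0.16 kg. Origin: middle of its lower tip; z runs up along it. 12 mm steel pin (0 to 24 mm, tip tapered over 6 mm), 22 mm flange (24 to 28 mm) that comes to rest on the socket's mouth, round black 18 mm handle (28 to 104 mm) with a red ring. Fully in a socket its origin is 36 mm over the bench.
- bar_tip (a point): Middle of the bar's lower tip (the bar's origin).
- stand: Fixed dark steel stand for the bar, 31 mm high, 60 mm foot, with a 16 mm bore from the top down to 5 mm over the bench. Origin: centre of its underside. In it the bar's flange rests on the top, so the bar's origin is 7 mm over the stand's origin.
- stand_hole (a point): Centre of the mouth of the stand's bore, 31 mm over the bench.
- needle (a joint): Dial needle (rad): 0 at rest (lower left), growing clockwise as seen from the front. Green band 1.3 to 2.7, red from 3.2. It rests until the specimen meets the indenter, then moves 4 rad per rad of collar turn.
- oil: Loose yellow oil bottle, 34 mm wide, 83 mm high; a bystander. Origin at the centre of its underside.
- cleaner: Loose brown bottle, 54 mm wide, 132 mm high; a bystander. Origin at the centre of its underside.
Things that resemble listed ones, but are neither listed nor needed, are in the scene too. There is more than one size of the bar; the job needs the larger.

How it is judged (in metres and radians):
On the way, in this order (a step that is already met when the one before it is completed fails the run):
1. the bar stands in a socket of the collar, at least 16 mm deep (z of bar_tip in the frame of jack below 0.044 m and horizontal distance between bar_tip and jack between 0.046 and 0.058 m), for 0.2 s.
2. the needle stands in the green band (1.3 to 2.7 rad) (value of joint needle between 1.3 and 2.7 rad), for 0.2 s.
At the end, for the whole second after the job is handed in: The needle is in the green band (1.3 to 2.7 rad); the bar stands upright in its stand, down to within 4 mm, released and at rest (all of step 2 and horizontal distance between bar_tip and stand_hole below 0.006 m and z of bar_tip in the frame of stand below 0.011 m and angle between bar's own z axis and vertical below 0.15 rad and linear speed of bar below 0.02 m/s and contact force between the fingers and bar below 0.1 N); the robot touches nothing.
It fails at once if the needle runs into the red (3.2 rad) (value of joint needle above 3.2 rad).
It fails at once if the bar is forced against the collar, guard or any part of the jack with more than 30 N (contact force between bar and jack above 30 N).
It fails at once if the gripper touches the collar with more than 3 N (contact force between any of the fingers, the arm and collar above 3 N).
It fails at once if a bystander is moved more than 15 mm (distance of any of oil, cleaner from where it was at the start of the episode above 0.015 m).
It also fails if it takes over 56 s, if anything falls off the work surface, if the arm or the gripper's body presses on something with over 40 N, if the wrist force passes 120 N, or if a joint passes its speed limit or range.

### The arm

A 6-joint arm with a two-finger parallel gripper is mounted at the origin on a cart in front of the work surface, level with it; the furniture and walls round the work are solid. World frame = base frame: x ahead of the robot, y to its left, z up, the work surface at z = 0. Lengths are in mm, angles in rad, forces in N, time in s.
With the tool pointing down it reaches from about 275 to 1000 mm from the base axis. Payload 8.4 kg.
Tool frame: the origin (TCP) lies midway between the tips of the shut fingers; the grasp point (between the pads) lies 19 mm behind it; z points along the fingers, y is the direction in which the jaws open and shut (so a half turn about z gives the same grasp; the last joint's range is limited). The gripper opens to 85 mm and grips with 20 to 120 N. Pads are 22 mm wide; open, the fingers measure 114 mm over their backs; the gripper's body (76 mm by 85 mm) begins 54 mm behind the grasp point. The pads swing forward as they close: fully open they stand 13 mm farther back than shut.
Start: joints at [1.275, 0.353, 1.633, -0, 1.155, -0.002], TCP at [180.993, 598.222, 231.281] pointing down, gripper open.
Joint ranges: [-2.63, 2.63], [-0.92, 2.1], [0.06, 2.66], [-1.3, 4.44], [0, 2.69], [-3.02, 3.02]. Speed limits (rad/s): [2.22, 2.22, 2.79, 3.14, 3.14, 3.14].

### API

Orientations are given as a unit quaternion [w, x, y, z].
In Python, from cell import robot, viewer gives the robot as it stands.
- The arm moves only by the tool carry_out, never from a script. Its argument "targets" is a list that holds one entry, the list of rows, each a list of 7 numbers: the turn, a rotation vector about the tool's x, y, z normalised to -1 to 1, where 1 is pi rad, then the shift along the tool's x, y, z normalised to -1 to 1, where 1 is 25 cm, then the opening, from -1 (shut) to 1 (fully open). In form: [[[wx, wy, wz, x, y, z, claw], ...]]. A call has 1 to 10 rows; each row shifts and turns the pose as measured when the row begins, along the tool's axes as they then stand; what a row does not reach is not made up. A row lasts 1/12 s, in which the tool goes at most 41.7 mm and 7.16 degrees, less where a joint would pass 70% of its speed; a pose out of reach is approached as far as the arm can. A call with a number of a shift or a turn outside -1 to 1 is refused whole. A call with a gripper value outside its range is refused whole. The fingers move at their own pace and stop on an object; the grip force is fixed at half the most. Time passes only in rows, so rows that do not move let the fingers close. It gives the time, the measured TCP pose, the force and the opening at its end, in the units of the state.
- robot.read_state(): the state, without advancing time (a new reading comes with each control period).
- viewer.grab_frame(name): name is "scene" or "side" or "wrist"; returns the picture (400x640x3 uint8, blue, green, red); there is no depth.
- viewer.get_calibration(name): a dict with "fovy" (degrees; the focal length in pixels is half the picture's height over the tangent of half this angle, whatever the lens; pixels are square), "cx", "cy" (the principal point, pixels), "origin" and "attitude" of the camera in the world; the wrist camera has in their place "tool_from_camera" (4x4, takes a point from camera to tool coordinates, whose origin is the TCP and whose axes are the flange's). Camera axes: x right, y down, z forward; pixel columns grow to the right and rows downward; lengths in mm; the calibration is good to about 2 mm. A picture is of the moment at which its call begins: read the wrist's pose just before it. get_calibration takes no time and is no camera call.
- robot.hand_in(): hands the job in, once; it reports no verdict.
The state is a dict: "clock": time; "joint_pos": joint angles; "qd": joint speeds; "joint_torque": joint torques, N m; "eef_pos": TCP position; "tool_rot": TCP orientation; "wrist_force": force on the tool from outside, world axes, zero at the start; "ft_torque": the same for the moment, N m; "opening": finger opening in mm.
Only numpy, scipy, OpenCV 4.12 (cv2) and the standard library are available. Lean on these libraries where they do the work, as an engineer would, in place of code of your own. Each camera call takes 0.05 s, during which the arm holds its last target.

## Working session

There is one attempt and no reset: what is moved stays moved. The work goes in short steps, Python scripts to look and compute and a tool call to move; the robot and the scene stay as the last step left them, time stands still between calls to the robot, and variables do not carry over. Pictures are saved under pics/ and viewed, and the job is handed in when it is done.

Besides the shell and the picture viewer there is one more tool, called as name(argument=value, ...) on one line, values as JSON. carry_out: Moves the arm, as the interface text tells. Its arguments: {"type":"object","properties":{"targets":{"type":"array"}},"required":["targets"]}

```bash
ls; mkdir -p pics
python3 - <<'E'
from cell import robot, viewer
import cv2
print(robot.read_state())
for n in ("scene","side","wrist"):
    print(n,viewer.get_calibration(n))
    cv2.imwrite(f"pics/{n}0.png",viewer.grab_frame(n))
E
```

```text
pics
{'clock': 0.0, 'joint_pos': array([ 1.27459580e+00,  3.53648671e-01,  1.63414509e+00, -2.66568485e-05,
        1.15524852e+00, -2.36152641e-03]), 'qd': array([-0.00021618,  0.00104761,  0.00081767, -0.00093986, -0.00212342,
        0.00010272]), 'joint_torque': array([ 1.23725491e-03, -6.05259919e+01, -3.42065692e+01,  8.45059412e-05,
        9.47689667e-03, -5.19915950e-07]), 'eef_pos': array([180.85721422, 597.73879192, 230.55669218]), 'tool_rot': array([-9.57448285e-05,  1.46386147e-01,  9.89227259e-01, -7.18565238e-04]), 'wrist_force': array([-0.05074854, -0.16790321,  0.33908905]), 'ft_torque': array([0.00972951, 0.02790614, 0.04535502]), 'opening': 85.6528768763617}
scene {'fovy': 56.14082053755411, 'cx': 317.72340579646743, 'cy': 198.0160499536791, 'origin': array([-76.90581104, 378.43591397, 629.25759958]), 'attitude': array([ 0.24600228, -0.4561096 ,  0.76131414, -0.38967638])}
side {'fovy': 53.77536183417439, 'cx': 318.2548622320315, 'cy': 196.03952267354023, 'origin': array([379.95303591, 790.72426027, 576.48941844]), 'attitude': array([ 0.07169371, -0.10739291,  0.86268357, -0.48898245])}
wrist {'fovy': 60.13346899428995, 'cx': 322.4659286709852, 'cy': 203.8953359232689, 'tool_from_camera': array([[-3.62104143e-04, -9.44981934e-01, -3.27122322e-01,
         8.45008296e+01],
       [ 9.99999894e-01, -4.34937002e-04,  1.49496079e-04,
        -4.50940043e-01],
       [-2.83548696e-04, -3.27122233e-01,  9.44981992e-01,
        -1.42935805e+02],
       [ 0.00000000e+00,  0.00000000e+00,  0.00000000e+00,
         1.00000000e+00]])}
```

View pics/scene0.png

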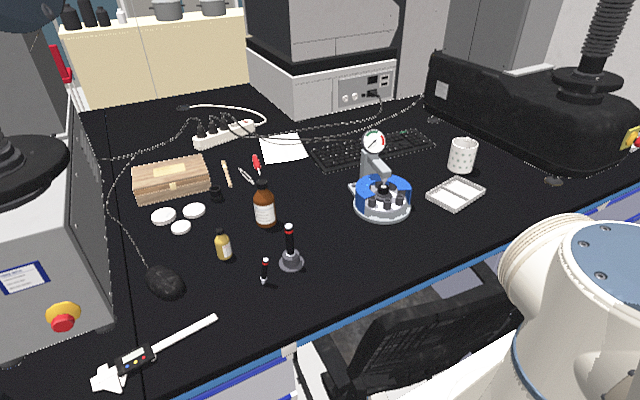

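View pics/side0.png

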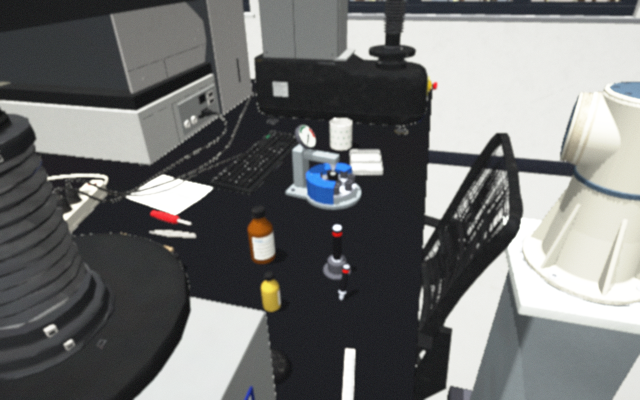

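View pics/wrist0.png

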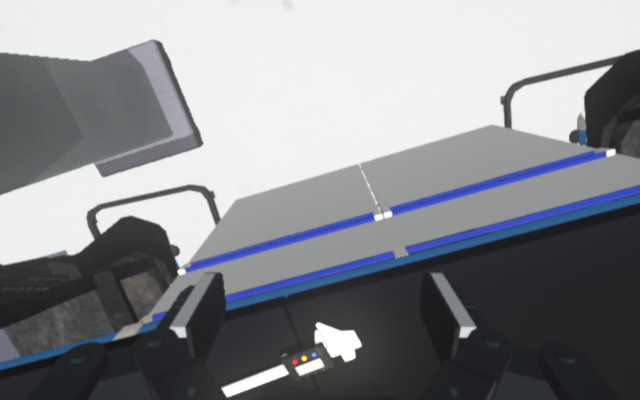

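```bash
cat > h.py <<'E'
import numpy as np, cv2
from scipy.spatial.transform import Rotation as R
from cell import robot, viewer
def q2R(q): return R.from_quat([q[1],q[2],q[3],q[0]]).as_matrix()
def cam(n,st=None):
    c=viewer.get_calibration(n); f=200/np.tan(np.radians(c["fovy"])/2)
    K=np.array([[f,0,c["cx"]],[0,f,c["cy"]],[0,0,1]])
    if n=="wrist":
        st=st or robot.read_state(); T=np.array(c["tool_from_camera"]); Rt=q2R(st["tool_rot"])
        return K,Rt@T[:3,:3],Rt@T[:3,3]+st["eef_pos"]
    return K,q2R(c["attitude"]),np.array(c["origin"])
def unp(C,uv,z):
    K,Rm,o=C; d=Rm@np.linalg.solve(K,[uv[0],uv[1],1]); return o+d*(z-o[2])/d[2]
def prj(C,p):
    K,Rm,o=C; q=K@(Rm.T@(np.asarray(p,float)-o)); return q[:2]/q[2]
def crop(im,x0,x1,y0,y1,s,name):
    cv2.imwrite("pics/"+name,cv2.resize(im[y0:y1,x0:x1],None,fx=s,fy=s,interpolation=cv2.INTER_CUBIC))
E
python3 - <<'E'
from h import *
a=cv2.imread("pics/scene0.png");b=cv2.imread("pics/side0.png")
crop(a,210,430,120,290,3.5,"s1.png");crop(b,240,400,110,320,2.8,"d1.png")
S=cam("scene");D=cam("side")
print(unp(S,(290,262),15),unp(D,(336,270),15)); print(unp(S,(382,203),20),unp(D,(332,190),40))
E
```

```text
[507.30974372 158.34573815  15.        ] [516.38893972 168.52784553  15.        ]
[ 588.80341021 -156.06197712   20.        ] [ 591.53698958 -117.5417729    40.        ]
```

View pics/s1.png

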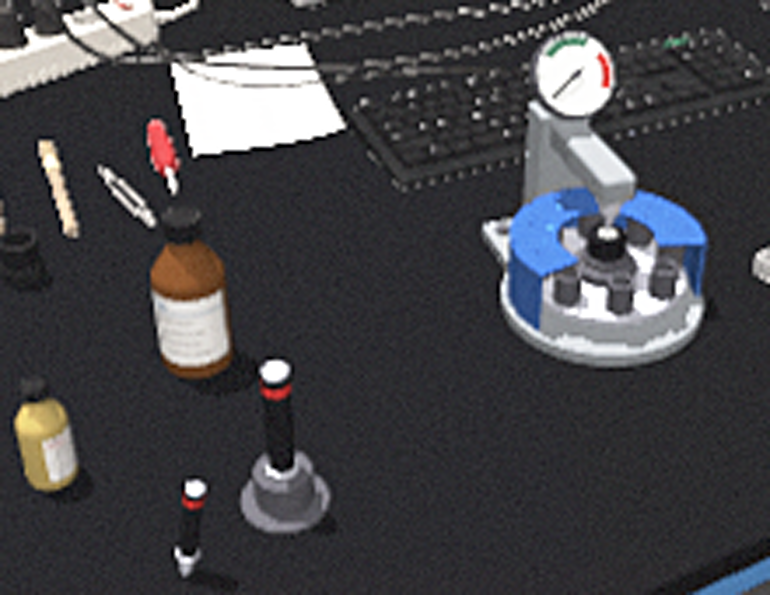

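View pics/d1.png

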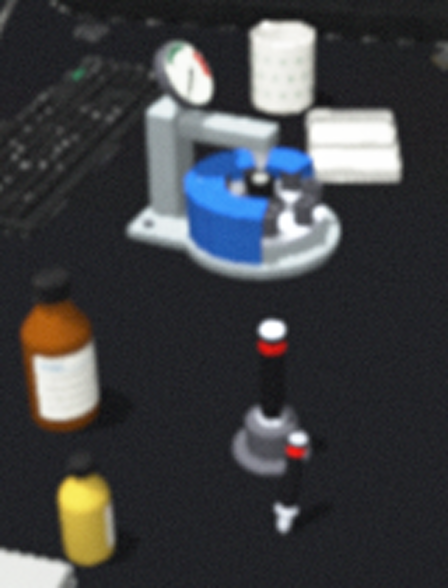

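```bash
cat >> h.py <<'E'
def tri(Cs,uvs):
    A=np.zeros((3,3));b=np.zeros(3)
    rays=[]
    for C,uv in zip(Cs,uvs):
        K,Rm,o=C; d=Rm@np.linalg.solve(K,[uv[0],uv[1],1]); d/=np.linalg.norm(d)
        M=np.eye(3)-np.outer(d,d); A+=M;b+=M@o; rays.append((o,d))
    p=np.linalg.solve(A,b); e=[np.linalg.norm((np.eye(3)-np.outer(d,d))@(p-o)) for o,d in rays]
    return p,e
E
python3 - <<'E'
from h import *
S=cam("scene");D=cam("side")
s=lambda x,y:(210+x/3.5,120+y/3.5); d=lambda x,y:(240+x/2.8,110+y/2.8)
np.set_printoptions(precision=1,suppress=True)
for n,a,b in [("bartop",s(276,372),d(272,329)),("smalltop",s(196,488),d(298,439)),("smallbottom",s(185,573),d(284,528)),("dial",s(575,75),d(188,73)),("specimen",s(606,235),d(261,180)),("oilcap",s(33,388),d(82,463)),("clcap",s(182,220),d(50,283))]:
    print(n,*tri([S,D],[a,b]))
print("foot",unp(S,s(285,497),3),unp(D,d(270,450),3))
print("bartop z115",unp(S,s(276,372),115),unp(D,d(272,329),115))
E
```

```text
bartop [518.4 149.5 110.5] [np.float64(0.8025028029056491), np.float64(0.802502802905646)]
smalltop [484.5 219.8  72.7] [np.float64(0.717364192185383), np.float64(0.7173641921853826)]
smallbottom [490.6 232.4  -0.5] [np.float64(1.025650737203474), np.float64(1.02565073720349)]
dial [ 675.3 -178.4  165. ] [np.float64(0.45613678093095855), np.float64(0.4561367809309149)]
specimen [ 598.5 -162.4   64.6] [np.float64(0.0785820704340128), np.float64(0.07858207043404646)]
oilcap [617.8 281.8  77.5] [np.float64(0.46870474450739075), np.float64(0.4687047445074817)]
clcap [692.1 145.1 122.8] [np.float64(0.10834808351967193), np.float64(0.10834808351964899)]
foot [517.1 151.1   3. ] [517.9 157.2   3. ]
bartop z115 [512.1 152.2 115. ] [517.6 154.6 115. ]
```

carry_out(targets=[[[0,0,0,-0.13,-0.095,0,0.2],[0,0,0,-0.13,-0.095,0,0.2],[0,0,0,-0.13,-0.095,0,0.2],[0,0,0,-0.13,-0.095,0,0.2],[0,0,0,-0.13,-0.095,0,0.2],[0,0,0,-0.13,-0.095,0,0.2],[0,0,0,-0.13,-0.095,0,0.2],[0,0,0,-0.13,-0.095,0,0.2],[0,0,0,-0.13,-0.095,0,0.2],[0,0,0,-0.13,-0.095,0,0.2]]])

```text
clock: 0.98
eef_pos: [426.2, 270.4, 228.0]
tool_rot: [-0.001, 0.141, 0.99, 0.0]
wrist_force: [0.2, 0.4, 0.4]
opening: 51.0
```

carry_out(targets=[[[0,0,0,-0.12,-0.088,0,0.2],[0,0,0,-0.12,-0.088,0,0.2],[0,0,0,-0.12,-0.088,0,0.2],[0,0,0,-0.12,-0.088,0,0.2],[0,0,0,0,0,0,0.2]]])

```text
clock: 1.4
eef_pos: [523.4, 140.0, 227.8]
tool_rot: [0.0, 0.143, 0.99, -0.001]
wrist_force: [-0.9, 0.1, -0.0]
opening: 51.1
```

Run:
```python
from h import *
st=robot.read_state(); print(st["eef_pos"],st["tool_rot"],st["wrist_force"],st["joint_pos"])
im=viewer.grab_frame("wrist"); cv2.imwrite("pics/w1.png",im)
W=cam("wrist",st); print(prj(W,[517,152,115]),prj(W,[517,152,31]),prj(W,[599,-162,65]))
```

```text
[523.36587339 140.01971827 227.84183684] [ 1.38727084e-04  1.42524314e-01  9.89791137e-01 -5.53327557e-04] [-0.85921147  0.13079888 -0.03187665] [ 2.59358884e-01  2.27649521e-01  1.81527943e+00 -1.26523765e-03
  1.09884210e+00 -1.02483949e+00]
[335.73065093 187.24881135] [332.74874742 163.56730678] [ 71.39133818 324.7086549 ]
```

View pics/w1.png

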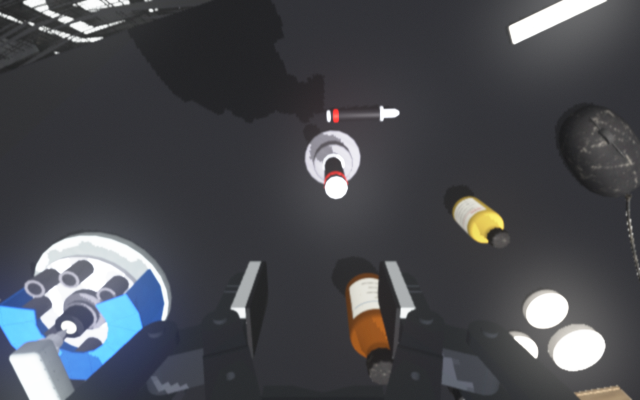

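Run:
```python
from h import *
im=cv2.imread("pics/w1.png"); crop(im,0,190,220,400,4,"w1c.png"); crop(im,285,415,90,215,5,"w1b.png")
```

```text
(no output)
```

View pics/w1c.png

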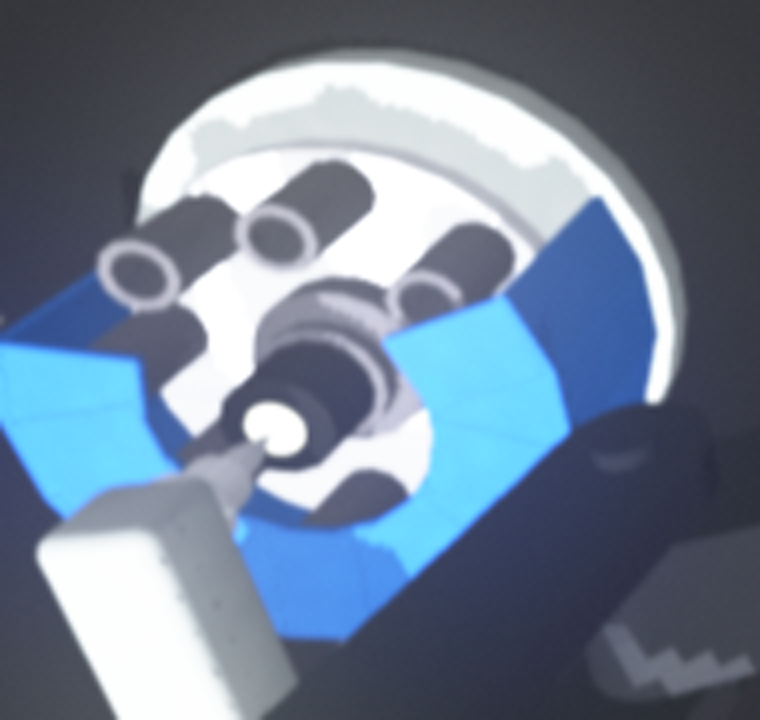

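View pics/w1b.png

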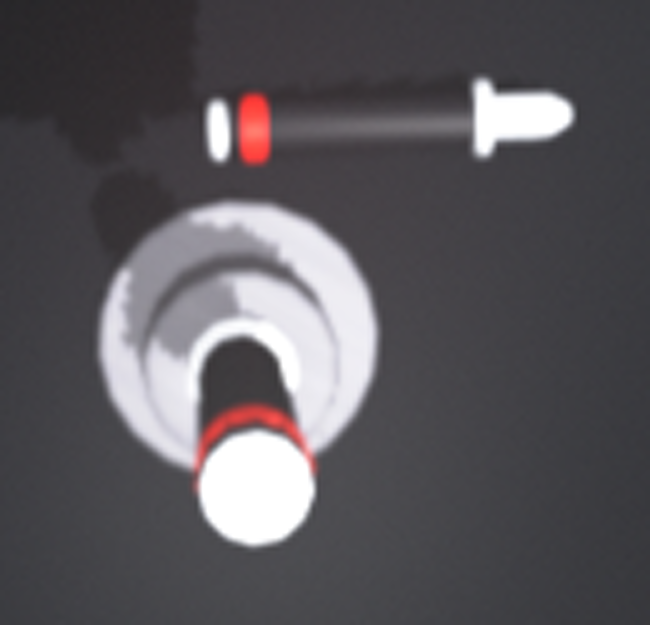

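Run:
```python
from h import *
np.set_printoptions(precision=1,suppress=True)
q=np.array([1.38727084e-04,1.42524314e-01,9.89791137e-01,-5.53327557e-04])
st={"tool_rot":q,"eef_pos":np.array([523.366,140.02,227.84])}
W=cam("wrist",st)
print("small",unp(W,(328,115),7),unp(W,(400,113),7))
print(prj(W,[484.5,219.8,72.7]),prj(W,[490.6,232.4,0]))
print("bartop",unp(W,(285+256/5,90+488/5),115),"foot",unp(W,(285+238/5,90+335/5),3))
c=lambda x,y:(x/4,220+y/4)
m=np.array([unp(W,c(*p),60) for p in [(139,274),(276,238),(428,300)]])
print("mouths",m)
# circle of r 52 through mouths
from scipy.optimize import least_squares
def f(v): 
    return (np.hypot(m[:,0]-v[0],m[:,1]-v[1])-52)
r=least_squares(f,[599,-162]); print(r.x,r.fun)
a=np.degrees(np.arctan2(m[:,1]-r.x[1],m[:,0]-r.x[0])); print(a,np.linalg.norm(np.diff(m,axis=0),axis=1), 2*52*np.sin(np.pi/8))
# guard edges at z=65: inner/outer corners
for p in [(500,297),(384,342),(140,358),(0,343)]: print("guard",unp(W,c(*p),65)[:2]-r.x)
print("armfront",unp(W,c(45,545),124)[:2]-r.x,unp(W,c(165,535),124)[:2]-r.x, unp(W,c(115,500),124)[:2]-r.x)
```

```text
small [472.3 160.3   7. ] [491.1 231.4   7. ]
[401.3 115.4] [399.4 111.7]
bartop [517.4 152.3 115. ] foot [516.2 152.9   3. ]
mouths [[ 550.3 -180.7   60. ]
 [ 550.8 -141.    60. ]
 [ 578.6 -112.3   60. ]]
[ 598.5 -160.6] [ 0.3 -0.4  0.3]
[-157.4  157.7  112.4] [39.7 40. ] 39.799076965969334
guard [-17.7  71. ]
guard [-13.8  35.6]
guard [-27.4 -28.2]
guard [-41.8 -60.7]
armfront [-14.7  -7.4] [-9.6 19.8] [-21.2  14.4]
```

carry_out(targets=[[[0,0,-0.027,0.037,0.04,0.1,0.2],[0,0,0,0,0,0.12,0.2],[0,0,0,0,0,0.1,0.2],[0,0,0,0,0,0,0.2]]])

```text
clock: 1.78
eef_pos: [515.8, 155.3, 146.7]
tool_rot: [0.001, 0.101, 0.995, 0.001]
wrist_force: [-0.3, -0.5, 0.0]
opening: 51.1
```

```bash
cat >> h.py <<'E'
np.set_printoptions(precision=2,suppress=True)
def delta(goal,yaw=None,st=None):
    st=st or robot.read_state(); Rt=q2R(st["tool_rot"]); d=Rt.T@(np.asarray(goal)-st["eef_pos"])
    y=np.degrees(np.arctan2(-Rt[0,1],Rt[1,1])); print("t",round(st["clock"],2),"pos",st["eef_pos"],"yaw",round(y,2),"tilt",np.degrees(np.arccos(-Rt[2,2])).round(2),"F",st["wrist_force"],"T",st["ft_torque"],"open",round(st["opening"],1))
    print("delta tool mm",d,"units",(d/250).round(4), "wz",None if yaw is None else round(-(yaw-y)/180,4))
E
python3 - <<'E'
from h import *
delta([517.3,152.3,74],-11.5)
E
```

```text
t 1.78 pos [515.8  155.26 146.66] yaw -11.55 tilt 0.15 F [-0.32 -0.53  0.01] T [0.03 0.06 0.03] open 51.1
delta tool mm [-1.98 -2.77 72.65] units [-0.01 -0.01  0.29] wz -0.0003
```

carry_out(targets=[[[0,0,0,-0.008,-0.011,0.1,0.2],[0,0,0,0,0,0.1,0.2],[0,0,0,0,0,0.09,0.2],[0,0,0,0,0,0,0.2]]])

```text
clock: 2.12
eef_pos: [516.9, 155.7, 75.1]
tool_rot: [0.001, 0.099, 0.995, 0.002]
wrist_force: [-1.0, -0.0, -0.5]
opening: 51.2
```

Run:
```python
from h import *
delta([517.3,152.3,74],-11.5)
cv2.imwrite("pics/w2.png",viewer.grab_frame("wrist"))
```

```text
t 2.12 pos [516.87 155.72  75.13] yaw -11.41 tilt 0.23 F [-1.01 -0.03 -0.53] T [-0.06  0.05  0.01] open 51.2
delta tool mm [-1.09 -3.27  1.12] units [-0.   -0.01  0.  ] wz 0.0005
```

View pics/w2.png

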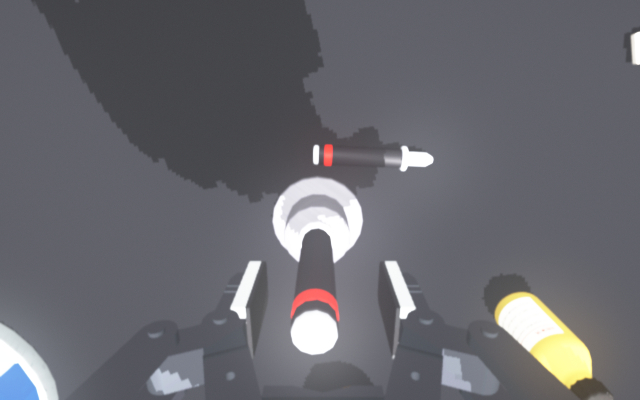

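Run:
```python
from h import *
st=robot.read_state(); W=cam("wrist",st); print(prj(W,[517.3,152.3,115]),unp(W,(314.5,331.5),115),prj(W,[517.3,152.3,31]), unp(W,(317.5,223),3))
```

```text
[313.72 328.58] [518.64 152.31 115.  ] [316.38 234.12] [521.7  151.82   3.  ]
```

carry_out(targets=[[[0,0,0,-0.005,-0.013,0,0.2],[0,0,0,0,0,0,0.0],[0,0,0,0,0,0,-0.3]]])

```text
clock: 2.42
eef_pos: [520.4, 154.0, 81.6]
tool_rot: [0.004, 0.099, 0.995, 0.003]
wrist_force: [0.2, -0.2, 0.2]
opening: 32.0
```

Run:
```python
from h import *
delta([517.3,152.3,74],-11.5)
```

```text
t 2.42 pos [520.43 154.03  81.57] yaw -11.33 tilt 0.56 F [ 0.23 -0.2   0.25] T [-0.   -0.02 -0.02] open 32.0
delta tool mm [ 2.79 -2.36  7.53] units [ 0.01 -0.01  0.03] wz 0.0009
```

carry_out(targets=[[[0,0,0,0.011,-0.01,0.03,-0.3],[0,0,0,0,0,0,-0.3]]])

```text
clock: 2.58
eef_pos: [518.8, 152.5, 76.3]
tool_rot: [0.006, 0.099, 0.995, 0.004]
wrist_force: [-0.8, -0.4, -0.5]
opening: 29.8
```

Run:
```python
from h import *
delta([517.3,152.3,74],-11.5)
```

```text
t 2.58 pos [518.78 152.54  76.28] yaw -11.34 tilt 0.82 F [-0.75 -0.36 -0.55] T [-0.01  0.02 -0.02] open 29.8
delta tool mm [ 1.43 -0.55  2.26] units [ 0.01 -0.    0.01] wz 0.0009
```

```bash
cat >> h.py <<'E'
def delta(goal,yaw=-11.5,st=None):
    st=st or robot.read_state(); Rt=q2R(st["tool_rot"]); d=Rt.T@(np.asarray(goal)-st["eef_pos"])
    a=np.radians(yaw); y=np.array([-np.sin(a),np.cos(a),0]); z=np.array([0,0,-1.]); G=np.stack([np.cross(y,z),y,z],1)
    w=R.from_matrix(Rt.T@G).as_rotvec()/np.pi
    print("t",round(st["clock"],2),"pos",st["eef_pos"],"F",st["wrist_force"],"T",st["ft_torque"],"open",round(st["opening"],1))
    print("mm",d,"turn",w.round(4),"shift",(d/250).round(4))
E
python3 - <<'E'
from h import *
delta([518,152.3,74])
E
```

```text
t 2.58 pos [518.78 152.54  76.28] F [-0.75 -0.36 -0.55] T [-0.01  0.02 -0.02] open 29.8
mm [ 0.75 -0.41  2.27] turn [0. 0. 0.] shift [ 0.   -0.    0.01]
```

carry_out(targets=[[[0,0,0,0,0,0,-0.3]]])

```text
clock: 2.67
eef_pos: [519.1, 152.5, 76.8]
tool_rot: [0.007, 0.099, 0.995, 0.004]
wrist_force: [0.1, 0.5, 0.0]
opening: 30.0
```

Run:
```python
from h import *
delta([518,152.3,74])
```

```text
t 2.67 pos [519.14 152.54  76.82] F [0.15 0.45 0.05] T [ 0.01  0.06 -0.01] open 30.0
mm [ 1.11 -0.48  2.8 ] turn [0. 0. 0.] shift [ 0.   -0.    0.01]
```

```bash
sed -i 's/precision=2/precision=4/' h.py
python3 - <<'E'
from h import *
delta([518,152.3,74])
E
```

```text
t 2.67 pos [519.1402 152.5356  76.8162] F [0.1454 0.4523 0.0492] T [ 0.0089  0.0576 -0.0085] open 30.0
mm [ 1.1059 -0.4817  2.7985] turn [0.003  0.0039 0.0008] shift [ 0.0044 -0.0019  0.0112]
```

carry_out(targets=[[[0.003,0.004,0.001,0.004,-0.002,0.011,-0.3],[0.0005,0.0006,0,0.001,0,0.002,-1],[0.0005,0.0006,0,0.001,0,0.002,-1],[0.0005,0.0006,0,0.001,0,0.002,-1]]])

```text
clock: 3.0
eef_pos: [518.1, 152.4, 74.1]
tool_rot: [-0.003, 0.101, 0.995, -0.002]
wrist_force: [-2.0, -1.5, 8.0]
opening: 16.9
```

Run:
```python
from h import *
delta([518,152.3,74])
```

```text
t 3.0 pos [518.0641 152.3838  74.0551] F [-2.047  -1.5234  7.9748] T [-0.2566  0.3682  0.0219] open 16.9
mm [ 0.0457 -0.0947  0.0559] turn [-0.0018 -0.002  -0.0004] shift [ 0.0002 -0.0004  0.0002]
```

carry_out(targets=[[[0,0,0,0,0,-0.04,-1],[0,0,0,0,0,-0.08,-1],[0,0,0,0,0,-0.12,-1],[0,0,0,0,0,-0.12,-1],[0,0,0,0,0,0,-1]]])

```text
clock: 3.42
eef_pos: [516.8, 152.3, 166.4]
tool_rot: [-0.007, 0.101, 0.995, -0.004]
wrist_force: [1.0, 0.0, -0.9]
opening: 16.7
```

Run:
```python
from h import *
delta([551,-180.7,167])
im=viewer.grab_frame("wrist"); cv2.imwrite("pics/w3.png",im)
```

```text
t 3.42 pos [516.7646 152.2987 166.3943] F [ 0.9655  0.0005 -0.8842] T [ 0.0504 -0.0804 -0.0368] open 16.7
mm [-100.3414 -319.3601    1.1155] turn [-0.0031 -0.0043 -0.0004] shift [-0.4014 -1.2774  0.0045]
```

View pics/w3.png

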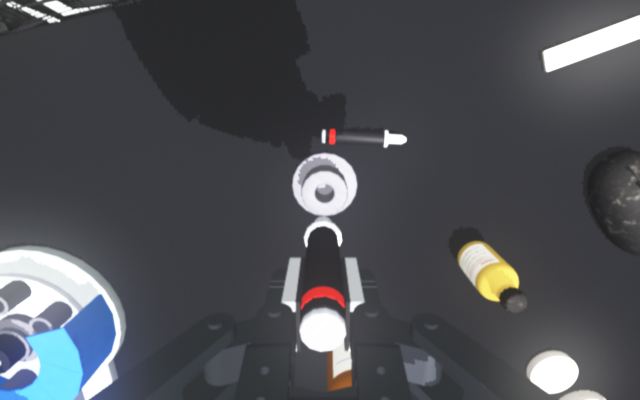

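carry_out(targets=[[[-0.003,-0.004,0,-0.02,-0.06,0,-1],[0,0,0,-0.04,-0.13,0,-1],[0,0,0,-0.045,-0.145,0,-1],[0,0,0,-0.045,-0.145,0,-1],[0,0,0,-0.045,-0.145,0,-1],[0,0,0,-0.045,-0.145,0,-1],[0,0,0,-0.045,-0.145,0,-1],[0,0,0,-0.045,-0.145,0,-1],[0,0,0,-0.045,-0.145,0,-1],[0,0,0,0,0,0,-1]]])

```text
clock: 4.3
eef_pos: [543.5, -172.8, 156.3]
tool_rot: [-0.006, 0.097, 0.995, 0.0]
wrist_force: [-0.3, -0.3, -1.3]
opening: 16.5
```

Run:
```python
from h import *
st={"tool_rot":np.array([-.007,.101,.995,-.004]),"eef_pos":np.array([516.7646,152.2987,166.3943])}
st["tool_rot"]/=np.linalg.norm(st["tool_rot"]); print("hole",unp(cam("wrist",st),(324,191),31))
delta([551,-180.7,157])
im=viewer.grab_frame("wrist"); cv2.imwrite("pics/w4.png",im)
```

```text
hole [515.2689 152.2281  31.    ]
t 4.3 pos [ 543.4802 -172.774   156.3124] F [-0.2667 -0.2753 -1.2824] T [ 0.0225 -0.0318 -0.0503] open 16.5
mm [-8.9005 -6.3246 -0.7889] turn [-0.0003 -0.0038  0.002 ] shift [-0.0356 -0.0253 -0.0032]
```

View pics/w4.png

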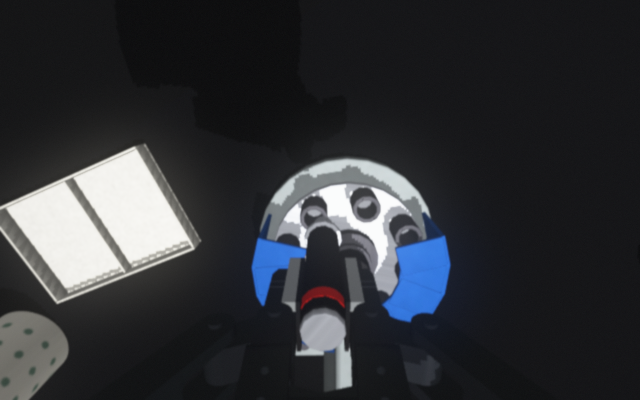

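Run:
```python
from h import *
im=cv2.imread("pics/w4.png"); crop(cv2.convertScaleAbs(im,alpha=1.4,beta=20),240,460,150,330,3.6,"w4c.png")
```

```text
(no output)
```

View pics/w4c.png

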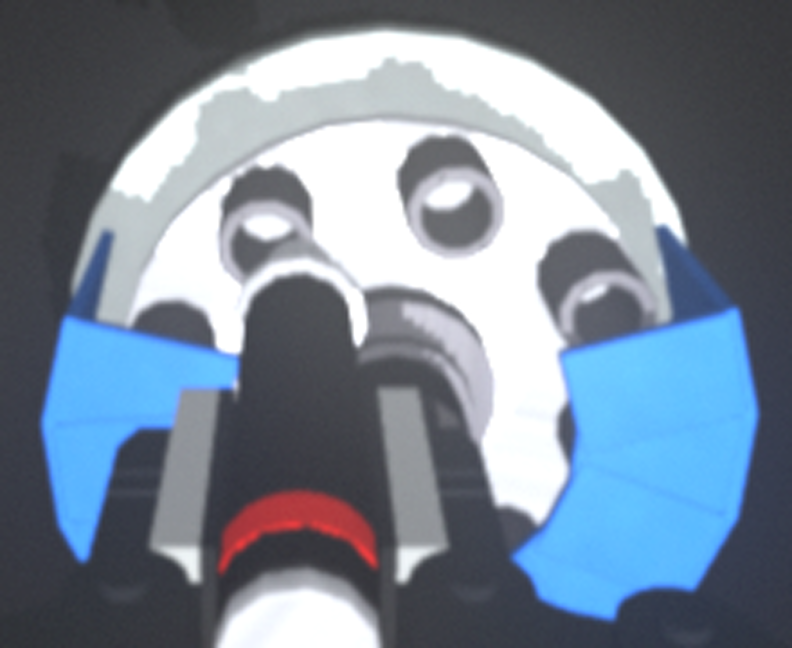

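Run:
```python
from h import *
from scipy.optimize import least_squares
q=R.from_matrix(np.eye(3))
st=robot.read_state()  # arm held
st={"tool_rot":np.array([-.006,.097,.995,0.0]),"eef_pos":np.array([543.48,-172.77,156.31])}
st["tool_rot"]/=np.linalg.norm(st["tool_rot"])
W=cam("wrist",st); c=lambda x,y:(240+x/3.6,150+y/3.6)
m=np.array([unp(W,c(*p),60) for p in [(265,240),(455,211),(607,308)]]); print(m)
r=least_squares(lambda v:np.hypot(m[:,0]-v[0],m[:,1]-v[1])-52,[599,-162]); print(r.x,r.fun)
print(np.degrees(np.arctan2(m[:,1]-r.x[1],m[:,0]-r.x[0])))
for p in [(740,307),(562,352),(65,317),(238,353)]:
    g=unp(W,c(*p),65)[:2]-r.x; print("guard",g,np.hypot(*g),np.degrees(np.arctan2(g[1],g[0])))
tipz=156.31-67
print("flange",unp(W,c(303,312),tipz+26),"bartop",unp(W,(240+300/3.6,328),tipz+108), "TCP dir point", unp(W,prj(W,[543.5,-172.8,tipz]),tipz))
```

```text
[[ 549.101  -181.1032   60.    ]
 [ 550.4085 -141.7055   60.    ]
 [ 577.8948 -113.7208   60.    ]]
[ 597.8042 -162.0726] [ 0.2892 -0.4135  0.2904]
[-158.6571  156.7456  112.3799]
guard [-17.2634  74.2871] 76.26659665382945 103.08263061190027
guard [-14.2087  37.1062] 39.73363153617489 110.9528728145679
guard [-41.8854 -62.4007] 75.15469712881726 -123.8708095910268
guard [-27.0055 -29.1036] 39.70286411593573 -132.85854271610808
flange [ 542.4492 -172.0375  115.31  ] bartop [ 541.5808 -172.4918  197.31  ] TCP dir point [ 543.5  -172.8    89.31]
```

Run:
```python
from h import *
delta([550.4,-181.5,134])
```

```text
t 4.35 pos [ 542.5773 -170.3432  155.8168] F [ 0.0199 -0.6748 -2.3221] T [0.0601 0.031  0.0061] open 16.2
mm [-10.1438  -9.442   21.6701] turn [ 0.0002 -0.0045  0.0017] shift [-0.0406 -0.0378  0.0867]
```

carry_out(targets=[[[0,-0.0045,0.002,-0.02,-0.019,0.04,-1],[0,0,0,-0.02,-0.019,0.045,-1],[0,0,0,0,0,0,-1]]])

```text
clock: 4.6
eef_pos: [548.7, -181.4, 131.3]
tool_rot: [-0.002, 0.102, 0.995, 0.001]
wrist_force: [-0.1, -0.0, -1.9]
opening: 16.3
```

Run:
```python
from h import *
delta([550.4,-181.5,131])
```

```text
t 4.6 pos [ 548.7407 -181.3978  131.2555] F [-0.1035 -0.0218 -1.8807] T [-0.0063  0.0119 -0.0292] open 16.3
mm [-1.6465  0.2359  0.2497] turn [ 0.0007 -0.0012 -0.0011] shift [-0.0066  0.0009  0.001 ]
```

carry_out(targets=[[[0.0007,-0.001,-0.001,-0.007,0.001,0,-1],[0,0,0,0,0,0,-1]]])

```text
clock: 4.77
eef_pos: [549.5, -179.8, 129.6]
tool_rot: [-0.002, 0.1, 0.995, 0.0]
wrist_force: [0.5, 0.5, -2.7]
opening: 16.5
```

Run:
```python
from h import *
delta([550.4,-181.5,131])
im=viewer.grab_frame("wrist"); cv2.imwrite("pics/w5.png",im)
crop(cv2.convertScaleAbs(im,alpha=1.4,beta=20),240,460,150,330,3.6,"w5c.png")
im=viewer.grab_frame("scene"); crop(im,320,430,120,230,6,"s5.png")
delta([550.4,-181.5,131])
```

```text
t 4.77 pos [ 549.534  -179.7974  129.5687] F [ 0.5471  0.5164 -2.7026] T [-0.0052  0.0495 -0.0456] open 16.5
mm [-1.1797 -1.4964 -1.4375] turn [ 0.0002 -0.0015  0.0004] shift [-0.0047 -0.006  -0.0058]
t 4.87 pos [ 549.5797 -179.8168  130.0355] F [-0.0027  0.44   -1.7107] T [-0.0252 -0.0103 -0.0087] open 16.3
mm [-1.1337 -1.4867 -0.9701] turn [ 0.0002 -0.0013  0.0004] shift [-0.0045 -0.0059 -0.0039]
```

View pics/w5c.png

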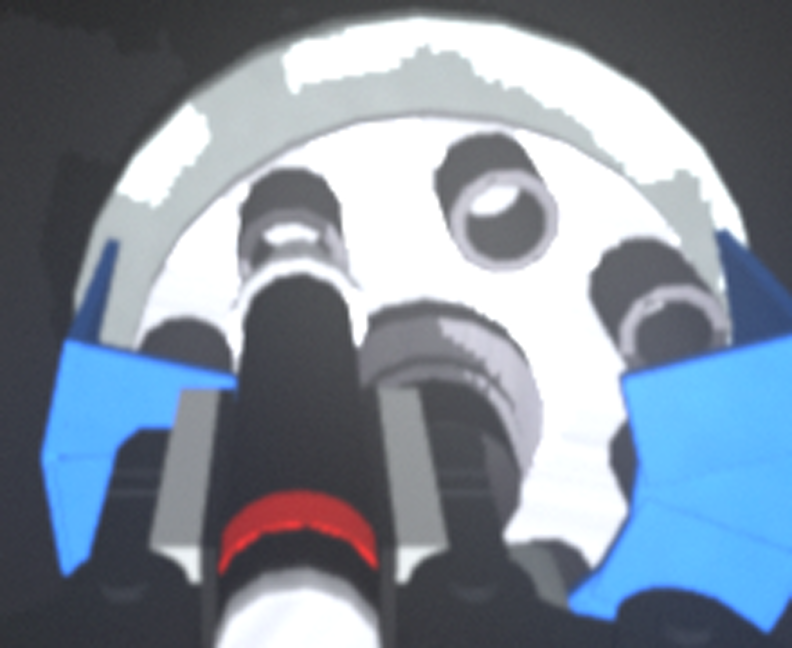

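View pics/s5.png

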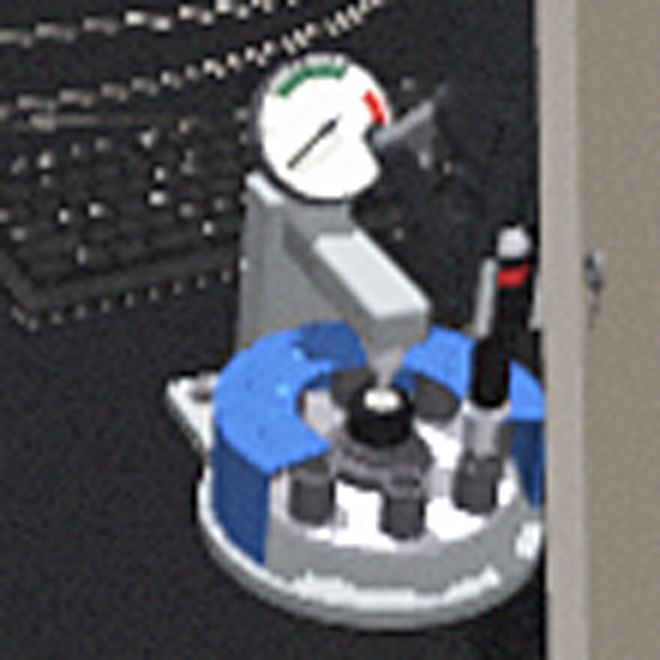

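Run:
```python
from h import *
from scipy.optimize import least_squares
st={"tool_rot":np.array([-.002,.1,.995,0.0]),"eef_pos":np.array([549.534,-179.797,129.57])}
st["tool_rot"]/=np.linalg.norm(st["tool_rot"])
W=cam("wrist",st); c=lambda x,y:(240+x/3.6,150+y/3.6)
m=np.array([unp(W,c(*p),60) for p in [(293,258),(503,219),(674,333)]]); print(m)
r=least_squares(lambda v:np.hypot(m[:,0]-v[0],m[:,1]-v[1])-52,[599,-162]); print(r.x,r.fun)
print(np.degrees(np.arctan2(m[:,1]-r.x[1],m[:,0]-r.x[0])))
for p in [(624,376),(68,338),(238,380)]:
    g=unp(W,c(*p),65)[:2]-r.x; print("guard",g,np.hypot(*g),np.degrees(np.arctan2(g[1],g[0])))
tipz=129.57-67
F=[(m,prj(W,m)) for m in []]
# flange rim prediction: project circle r11 at tip+28 for center TCP+d
for d in [(0,0),(-1,0.7)]:
    P=[prj(W,[549.534+d[0]+11*np.cos(t),-179.797+d[1]+11*np.sin(t),tipz+28]) for t in np.linspace(0,6.28,60)]
    P=np.array(P); P=(P-[240,150])*3.6; print(d,P.min(0),P.max(0))
```

```text
[[ 550.4887 -181.1719   60.    ]
 [ 550.6265 -142.1682   60.    ]
 [ 579.6299 -114.0103   60.    ]]
[ 598.785  -162.2273] [-0.121   0.169  -0.1175]
[-158.582   157.3872  111.6664]
guard [-14.8717  37.04  ] 39.91404629851608 111.87568208995667
guard [-42.9975 -62.2415] 75.6490886057308 -124.63737635860363
guard [-28.3648 -33.4529] 43.859547319514 -130.29473306250443
(0, 0) [231.106  258.1993] [368.1677 383.3217]
(-1, 0.7) [234.0257 251.5865] [371.335  377.1641]
```

carry_out(targets=[[[0,-0.001,0,-0.004,-0.007,0.004,-1],[0,0,0,0,0,0.012,-1],[0,0,0,0,0,0.014,-1]]])

```text
clock: 5.12
eef_pos: [551.4, -180.9, 123.8]
tool_rot: [0.001, 0.099, 0.995, 0.0]
wrist_force: [0.0, 0.3, -2.6]
opening: 16.5
```

Run:
```python
from h import *
delta([550.3,-181.6,105])
```

```text
t 5.12 pos [ 551.3736 -180.9242  123.8116] F [ 0.0382  0.3414 -2.6212] T [-0.0521 -0.0405  0.0304] open 16.5
mm [ 0.9542 -0.8784 18.8096] turn [0.0001 0.0006 0.001 ] shift [ 0.0038 -0.0035  0.0752]
```

carry_out(targets=[[[0,0.0006,0.001,0.004,-0.003,0.015,-1],[0,0,0,0,0,0.02,-1],[0,0,0,0,0,0.02,-1]]])

```text
clock: 5.37
eef_pos: [550.5, -181.4, 109.5]
tool_rot: [0.001, 0.1, 0.995, 0.0]
wrist_force: [0.6, -0.2, -2.2]
opening: 16.9
```

Run:
```python
from h import *
delta([550.3,-181.6,105])
```

```text
t 5.37 pos [ 550.5206 -181.4085  109.5051] F [ 0.5938 -0.1569 -2.2425] T [0.0033 0.023  0.0296] open 16.9
mm [ 0.183  -0.2322  4.5049] turn [ 0.      0.0004 -0.    ] shift [ 0.0007 -0.0009  0.018 ]
```

carry_out(targets=[[[0,0,0,0.001,-0.001,0.012,-1],[0,0,0,0,0,0.005,-1],[0,0,0,0,0,0,-1],[0,0,0,0,0,0,-1]]])

```text
clock: 5.7
eef_pos: [549.7, -181.5, 103.0]
tool_rot: [-0.0, 0.1, 0.995, 0.0]
wrist_force: [0.4, 1.3, 0.0]
opening: 16.5
```

Run:
```python
from h import *
delta([550.3,-181.6,105])
im=viewer.grab_frame("scene"); crop(im,320,430,120,230,6,"s6.png")
```

```text
t 5.7 pos [ 549.6697 -181.5487  103.0258] F [0.4348 1.3036 0.0386] T [0.0355 0.0479 0.0014] open 16.5
mm [-0.6267  0.0766 -1.9745] turn [ 0.0001 -0.0002 -0.0002] shift [-0.0025  0.0003 -0.0079]
```

View pics/s6.png

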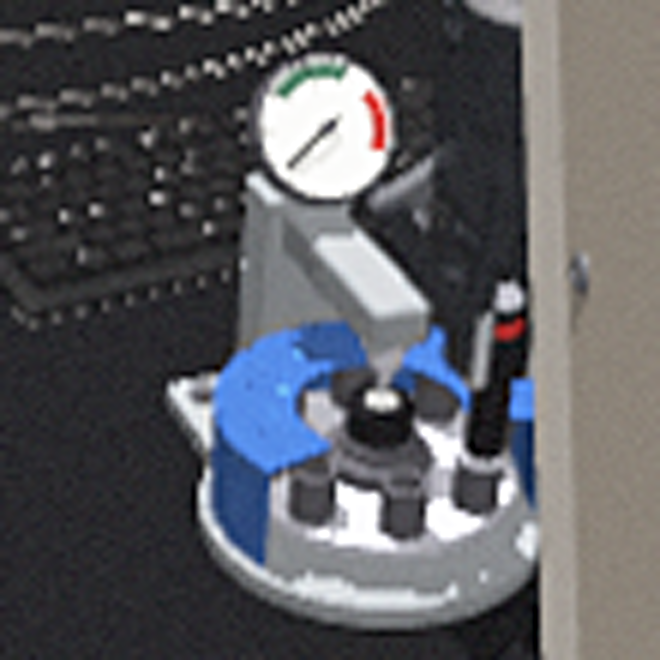

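```bash
cat >> h.py <<'E'
C0=np.array([598.5,-162.2]); RR=52.0
def arc(steps,zgoal=104.5,C=None,st=None):
    C=C0 if C is None else C
    st=st or robot.read_state(); delta([*st["eef_pos"][:2],zgoal],st=st)
    a=np.radians(-11.5); y=np.array([-np.sin(a),np.cos(a)]); x=-np.array([np.cos(a),np.sin(a)])
    p=st["eef_pos"][:2]-C; q=np.array([p@x,p@y]); f=np.degrees(np.arctan2(q[1],q[0])); print("phi",f.round(2),"r",np.hypot(*q).round(2),"Fx,y tool",(st["wrist_force"][:2]@x).round(2),(st["wrist_force"][:2]@y).round(2))
    for s in steps:
        f+=s; g=RR*np.array([np.cos(np.radians(f)),np.sin(np.radians(f))]); print(f.round(1),((g-q)/250).round(4)); q=g
E
python3 - <<'E'
from h import *
arc([3,4,4,4])
E
```

```text
t 5.75 pos [ 549.6881 -181.5466  103.1329] F [ 0.0867  0.5975 -1.3771] T [ 0.0304 -0.0489 -0.0132] open 16.5
mm [ 0.0006  0.0005 -1.3671] turn [ 0.0001 -0.0001 -0.0001] shift [ 0.      0.     -0.0055]
phi -33.12 r 52.51 Fx,y tool 0.03 0.6
-30.1 [0.004  0.0104]
-26.1 [0.0068 0.0128]
-22.1 [0.0059 0.0133]
-18.1 [0.005  0.0136]
```

carry_out(targets=[[[0,0,0,0.004,0.01,-0.006,-1],[0,0,0,0.007,0.013,-0.001,-1],[0,0,0,0.006,0.013,-0.001,-1],[0,0,0,0.005,0.0135,-0.001,-1]]])

```text
clock: 6.08
eef_pos: [548.0, -169.8, 106.1]
tool_rot: [0.002, 0.1, 0.995, -0.002]
wrist_force: [0.0, -3.4, -4.3]
opening: 16.7
```

Run:
```python
from h import *
arc([5,5,5,5])
```

```text
t 6.08 pos [ 548.0366 -169.8278  106.1114] F [ 0.0033 -3.3948 -4.2803] T [-0.9425 -0.2932 -0.033 ] open 16.7
mm [0.006  0.0043 1.6114] turn [-0.0008  0.0012 -0.0001] shift [0.     0.     0.0064]
phi -20.1 r 51.04 Fx,y tool -0.68 -3.33
-15.1 [0.0091 0.016 ]
-10.1 [0.004  0.0177]
-5.1 [0.0024 0.018 ]
-0.1 [0.0008 0.0181]
```

carry_out(targets=[[[0,0.001,0,0.008,0.016,0.004,-1],[0,0,0,0.004,0.018,0,-1],[0,0,0,0.0025,0.018,0,-1],[0,0,0,0.001,0.018,0,-1]]])

```text
clock: 6.42
eef_pos: [548.4, -151.0, 106.1]
tool_rot: [0.001, 0.1, 0.995, -0.002]
wrist_force: [1.9, -3.9, -2.4]
opening: 16.3
```

Run:
```python
from h import *
arc([5,5,5,5])
```

```text
t 6.42 pos [ 548.4441 -151.029   106.1042] F [ 1.8635 -3.9125 -2.4312] T [-1.1147 -0.3674 -0.0564] open 16.3
mm [0.0051 0.0067 1.6042] turn [-0.0013  0.001   0.    ] shift [0.     0.     0.0064]
phi 1.08 r 51.29 Fx,y tool -2.61 -3.46
6.1 [0.0017 0.0182]
11.1 [-0.0027  0.0179]
16.1 [-0.0043  0.0176]
21.1 [-0.0058  0.0172]
```

carry_out(targets=[[[-0.001,0.001,0,0.0,0.018,0.005,-1],[0,0,0,-0.003,0.018,0,-1],[0,0,0,-0.004,0.0175,0,-1],[0,0,0,-0.006,0.017,0,-1]]])

```text
clock: 6.75
eef_pos: [555.5, -132.7, 105.1]
tool_rot: [-0.0, 0.1, 0.995, -0.001]
wrist_force: [1.3, -5.9, -2.2]
opening: 16.5
```

Run:
```python
from h import *
arc([5,5,5,5])
```

```text
t 6.75 pos [ 555.5141 -132.653   105.0998] F [ 1.286  -5.8826 -2.1682] T [-1.302  -0.1134 -0.0622] open 16.5
mm [-0.0002  0.0009  0.5998] turn [-0.0005 -0.0001  0.0004] shift [-0.      0.      0.0024]
phi 23.0 r 52.16 Fx,y tool -2.43 -5.51
28.0 [-0.0084  0.0161]
33.0 [-0.0092  0.0156]
38.0 [-0.0105  0.0148]
43.0 [-0.0118  0.0138]
```

carry_out(targets=[[[0,0,0,-0.0085,0.016,0.002,-1],[0,0,0,-0.009,0.0155,0,-1],[0,0,0,-0.0105,0.0145,0,-1],[0,0,0,-0.009,0.011,0,-1]]])

```text
clock: 7.08
eef_pos: [567.5, -119.7, 104.5]
tool_rot: [-0.001, 0.099, 0.995, -0.002]
wrist_force: [0.4, -7.6, -1.3]
opening: 16.7
```

Run:
```python
from h import *
arc([1,5])
im=viewer.grab_frame("scene"); crop(im,320,430,120,230,6,"s7.png")
```

```text
t 7.08 pos [ 567.4893 -119.7344  104.5024] F [ 0.3831 -7.5877 -1.2596] T [-1.7463 -0.0389  0.004 ] open 16.7
mm [-0.      0.      0.0024] turn [-0.0012 -0.0006  0.0011] shift [-0.  0.  0.]
phi 42.36 r 52.58 Fx,y tool -1.89 -7.36
43.4 [-0.0042  0.0011]
48.4 [-0.013   0.0126]
```

View pics/s7.png

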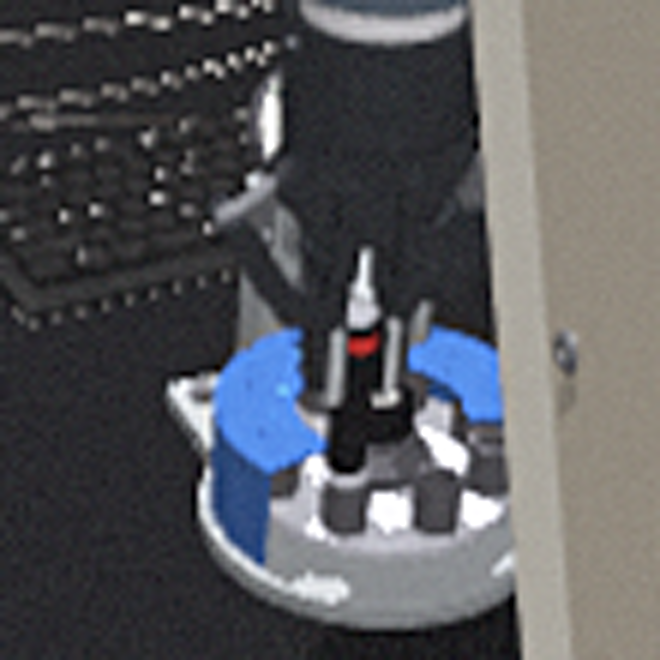

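carry_out(targets=[[[0,0,0,-0.009,0.004,0,-1],[0,0,0,0,0,0,-1]]])

```text
clock: 7.3
eef_pos: [569.7, -118.2, 104.2]
tool_rot: [-0.002, 0.098, 0.995, -0.002]
wrist_force: [1.6, -4.3, -0.5]
opening: 16.5
```

Run:
```python
from h import *
arc([1])
im=viewer.grab_frame("wrist"); cv2.imwrite("pics/w8.png",im)
im=viewer.grab_frame("side"); crop(im,270,380,110,220,6,"d8.png")
```

```text
t 7.3 pos [ 569.7345 -118.2043  104.2436] F [ 1.642  -4.3307 -0.5495] T [-1.0253 -0.2593 -0.0262] open 16.5
mm [ 0.0011 -0.001  -0.2564] turn [-0.0013 -0.0013  0.0014] shift [ 0.    -0.    -0.001]
phi 45.32 r 52.57 Fx,y tool -2.47 -3.92
46.3 [-0.0042  0.0009]
```

View pics/w8.png

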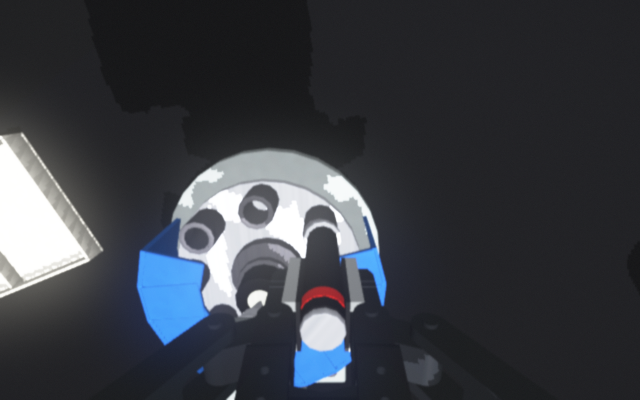

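View pics/d8.png

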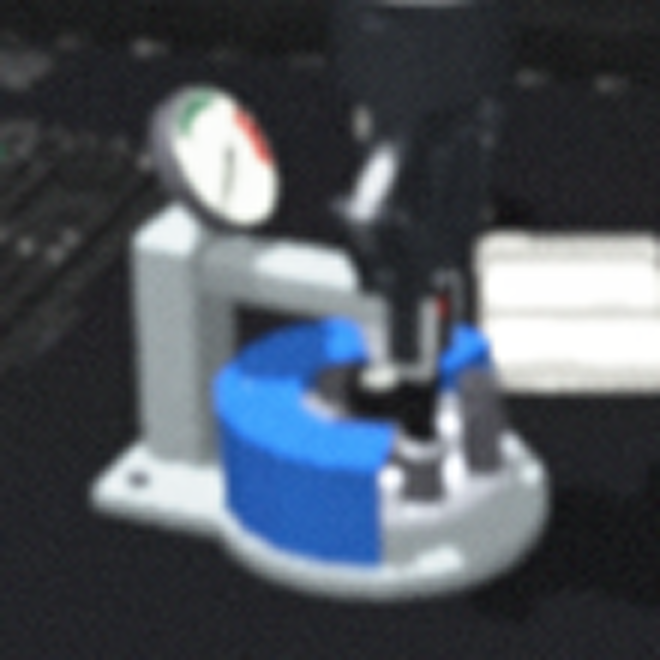

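Run:
```python
from h import *
im=cv2.imread("pics/w8.png"); crop(cv2.convertScaleAbs(im,alpha=1.5,beta=25),130,390,140,330,3,"w8c.png")
```

```text
(no output)
```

View pics/w8c.png

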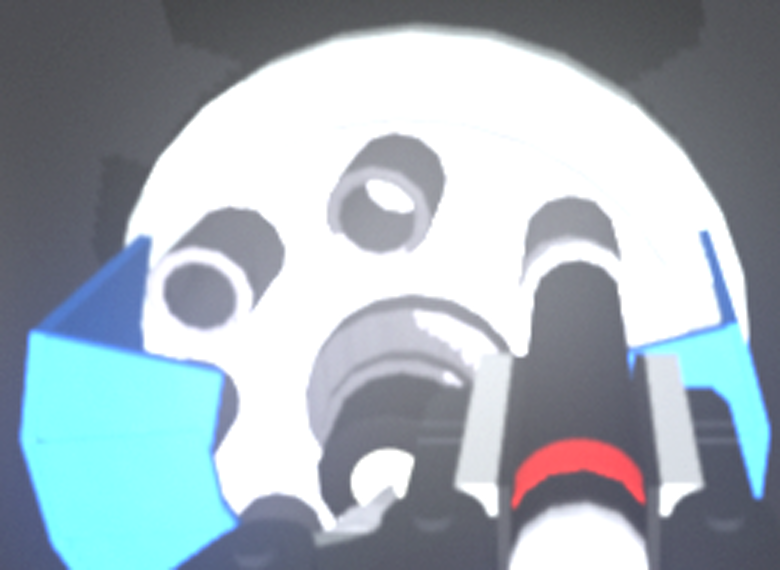

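carry_out(targets=[[[-0.001,-0.001,0.001,-0.002,-0.003,-0.02,-1],[0,0,0,0,0,-0.04,-1],[0,0,0,0,0,-0.06,-1],[0,0,0,0,0,-0.03,-1]]])

```text
clock: 7.73
eef_pos: [567.3, -117.2, 141.4]
tool_rot: [-0.004, 0.1, 0.995, 0.001]
wrist_force: [1.3, -0.7, -1.7]
opening: 16.7
```

Run:
```python
from h import *
arc([1])
```

```text
t 7.73 pos [ 567.2965 -117.2053  141.3811] F [ 1.2707 -0.6794 -1.7092] T [-0.0758 -0.0229  0.0014] open 16.7
mm [-0.2771 -0.0761 36.88  ] turn [ 0.0007 -0.0024 -0.    ] shift [-0.0011 -0.0003  0.1475]
phi 43.76 r 54.76 Fx,y tool -1.38 -0.41
44.8 [-0.0105 -0.005 ]
```

Run:
```python
from h import *
from scipy.optimize import least_squares
st={"tool_rot":np.array([-.002,.098,.995,-0.002]),"eef_pos":np.array([569.7345,-118.2043,104.24])}
st["tool_rot"]/=np.linalg.norm(st["tool_rot"])
W=cam("wrist",st); c=lambda x,y:(130+x/3,140+y/3)
m=np.array([unp(W,c(*p),60) for p in [(201,292),(380,212)]]); print(m, np.linalg.norm(m[0]-m[1]))
p=m[:,:2]-[598.5,-162]; print(np.hypot(*p.T),168.5-np.degrees(np.arctan2(p[:,1],p[:,0]))%360)
for p in [(223,372),(32,330),(633,352)]:
    g=unp(W,c(*p),65)[:2]-[598.5,-162]; print("guard",g,np.hypot(*g),168.5-np.degrees(np.arctan2(g[1],g[0]))%360)
delta([567,-200.5,135])
```

```text
[[ 556.2446 -192.1584   60.    ]
 [ 546.7954 -153.0358   60.    ]] 40.247608722766444
[51.9139 52.4759] [-47.0161  -1.6642]
guard [-26.646  -28.8496] 39.272281218276284 -58.77388927017529
guard [-42.7222 -62.728 ] 75.89461267038692 -67.24234625810126
guard [-15.2913  51.6398] 53.856207823060245 62.00517565237709
t 7.73 pos [ 567.2965 -117.2053  141.3811] F [ 1.2707 -0.6794 -1.7092] T [-0.0758 -0.0229  0.0014] open 16.7
mm [-16.3703 -81.693    6.0897] turn [ 0.0007 -0.0024 -0.    ] shift [-0.0655 -0.3268  0.0244]
```

Run:
```python
from h import *
delta([547.4,-153.5,134])
```

```text
t 7.73 pos [ 567.2965 -117.2053  141.3811] F [ 1.2707 -0.6794 -1.7092] T [-0.0758 -0.0229  0.0014] open 16.7
mm [ 12.2018 -39.5492   7.3914] turn [ 0.0007 -0.0024 -0.    ] shift [ 0.0488 -0.1582  0.0296]
```

carry_out(targets=[[[0.0007,-0.0024,0,0.016,-0.05,0,-1],[0,0,0,0.016,-0.054,0,-1],[0,0,0,0.016,-0.054,0.015,-1],[0,0,0,0,0,0.01,-1],[0,0,0,0,0,0,-1]]])

```text
clock: 8.15
eef_pos: [545.5, -155.3, 137.7]
tool_rot: [0.001, 0.1, 0.995, 0.001]
wrist_force: [0.3, 0.6, -2.7]
opening: 16.9
```

Run:
```python
from h import *
delta([547.4,-153.5,131])
```

```text
t 8.15 pos [ 545.4545 -155.3158  137.7496] F [ 0.2712  0.589  -2.7374] T [-0.0049  0.008   0.0142] open 16.9
mm [-1.5266  2.1523  6.7584] turn [ 0.0007  0.0008 -0.0001] shift [-0.0061  0.0086  0.027 ]
```

carry_out(targets=[[[0.0007,0.0008,0,-0.006,0.009,0.015,-1],[0,0,0,0,0,0.01,-1],[0,0,0,0,0,0,-1]]])

```text
clock: 8.4
eef_pos: [546.6, -153.4, 130.4]
tool_rot: [-0.001, 0.101, 0.995, 0.0]
wrist_force: [-0.3, -0.7, -1.7]
opening: 16.5
```

Run:
```python
from h import *
delta([547.4,-153.5,131])
im=viewer.grab_frame("wrist"); cv2.imwrite("pics/w9.png",im)
crop(cv2.convertScaleAbs(im,alpha=1.4,beta=20),190,450,140,330,3,"w9c.png")
im=viewer.grab_frame("side"); crop(im,270,380,110,220,6,"d9.png")
delta([547.4,-153.5,131])
```

```text
t 8.4 pos [ 546.6316 -153.3992  130.3937] F [-0.2871 -0.6724 -1.6839] T [-0.0143  0.036   0.0194] open 16.5
mm [-0.772   0.0563 -0.6076] turn [ 0.0002 -0.0005 -0.0006] shift [-0.0031  0.0002 -0.0024]
t 8.5 pos [ 546.8575 -153.337   130.7578] F [-0.1587  0.678  -2.5623] T [-0.0309  0.0053  0.0043] open 16.4
mm [-0.5638 -0.0504 -0.243 ] turn [ 0.0002 -0.0004 -0.0005] shift [-0.0023 -0.0002 -0.001 ]
```

View pics/w9c.png

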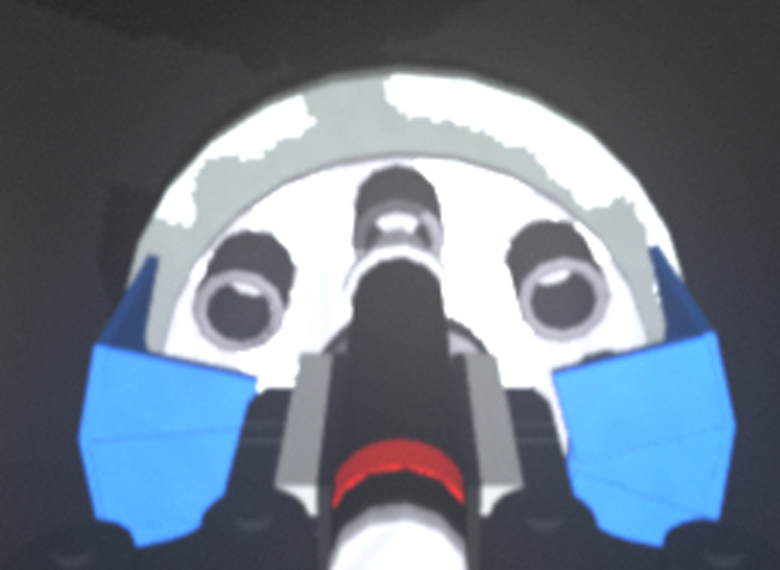

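View pics/d9.png

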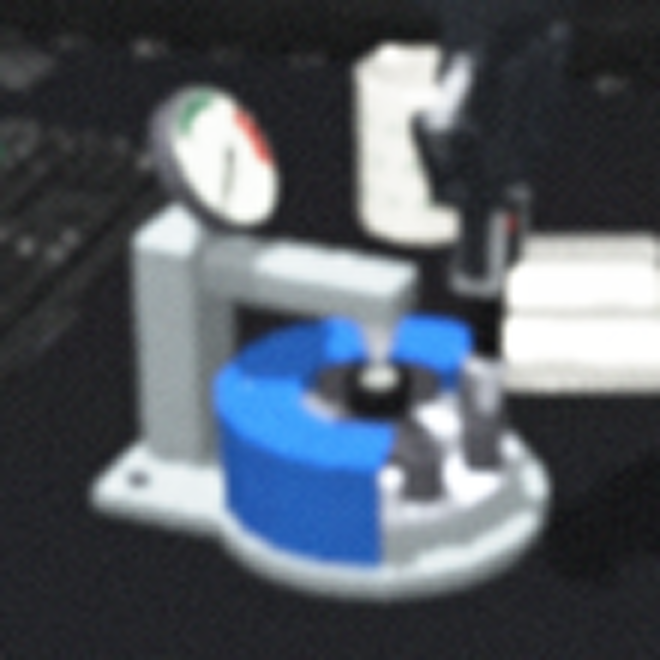

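Run:
```python
from h import *
from scipy.optimize import least_squares
st={"tool_rot":np.array([-.001,.101,.995,0.0]),"eef_pos":np.array([546.63,-153.4,130.39])}
st["tool_rot"]/=np.linalg.norm(st["tool_rot"])
W=cam("wrist",st); c=lambda x,y:(190+x/3,140+y/3)
m=np.array([unp(W,c(*p),60)[:2] for p in [(240,309),(399,242),(563,291)]]); print(m,np.linalg.norm(m[0]-m[2]))
# axis from the two side mouths: 90deg apart
mid=(m[0]+m[2])/2; d=m[2]-m[0]; n=np.array([-d[1],d[0]])/np.linalg.norm(d); 
if n[0]>0:n=-n
ax=mid-n*52*np.cos(np.pi/4); print("axis",ax,"front",ax+52*n, 168.5-np.degrees(np.arctan2(n[1],n[0])))
tipz=130.39-67
P=np.array([prj(W,[546.63+11*np.cos(t),-153.4+11*np.sin(t),tipz+28]) for t in np.linspace(0,6.28,60)]); P=(P-[190,140])*3; print(P.min(0),P.max(0))
```

```text
[[ 556.3037 -192.2471]
 [ 547.5609 -153.6677]
 [ 566.6286 -119.8648]] 73.11488682565819
axis [ 597.8672 -161.2483] front [ 546.3883 -153.9052] -3.3818668736601865
[342.5397 244.8223] [456.776  349.0197]
```

carry_out(targets=[[[0,-0.0004,-0.0005,-0.002,-0.002,0.012,-1],[0,0,0,0,0,0.015,-1],[0,0,0,0,0,0.015,-1]]])

```text
clock: 8.75
eef_pos: [548.4, -153.5, 120.3]
tool_rot: [0.001, 0.1, 0.995, 0.0]
wrist_force: [0.8, 0.5, -1.4]
opening: 16.2
```

Run:
```python
from h import *
delta([547.3,-153.8,105])
```

```text
t 8.75 pos [ 548.3855 -153.4537  120.2501] F [ 0.7788  0.4888 -1.4053] T [ 0.0225 -0.0132 -0.0172] open 16.2
mm [ 1.0233 -0.5634 15.2479] turn [0.0002 0.0006 0.0004] shift [ 0.0041 -0.0023  0.061 ]
```

carry_out(targets=[[[0,0.0006,0,0.004,-0.002,0.015,-1],[0,0,0,0,0,0.02,-1],[0,0,0,0,0,0.016,-1],[0,0,0,0,0,0,-1]]])

```text
clock: 9.08
eef_pos: [546.8, -153.4, 105.0]
tool_rot: [-0.001, 0.099, 0.995, 0.0]
wrist_force: [1.3, -0.2, -0.5]
opening: 16.5
```

Run:
```python
from h import *
arc([4,4,4,4])
```

```text
t 9.08 pos [ 546.7757 -153.4159  104.9707] F [ 1.3147 -0.2261 -0.4675] T [ 0.0221 -0.1573 -0.008 ] open 16.5
mm [-0.0007 -0.0003  0.4707] turn [ 0.0002 -0.0005  0.0005] shift [-0.     -0.      0.0019]
phi -1.86 r 52.46 Fx,y tool -1.33 0.04
2.1 [-0.0019  0.0146]
6.1 [-0.001   0.0145]
10.1 [-0.0021  0.0144]
14.1 [-0.0031  0.0142]
```

carry_out(targets=[[[0,0,0,-0.002,0.014,0,-1],[0,0,0,-0.001,0.0145,0,-1],[0,0,0,-0.002,0.0145,0,-1],[0,0,0,-0.003,0.014,0,-1]]])

```text
clock: 9.42
eef_pos: [551.9, -141.5, 105.0]
tool_rot: [-0.0, 0.099, 0.995, -0.002]
wrist_force: [-0.5, -6.8, -4.8]
opening: 16.7
```

Run:
```python
from h import *
im=viewer.grab_frame("side"); crop(im,290,325,118,153,16,"d10.png")
arc([4,4,4,4])
```

```text
t 9.47 pos [ 552.1743 -140.939   104.9855] F [-0.505  -3.8707 -2.2241] T [-0.9572  0.1535 -0.0427] open 16.4
mm [-0.0002  0.0014  0.4855] turn [-0.0009 -0.0001  0.0007] shift [-0.      0.      0.0019]
phi 13.15 r 50.97 Fx,y tool -0.28 -3.89
17.2 [0.0002 0.0149]
21.2 [-0.0048  0.0137]
25.2 [-0.0057  0.0133]
29.2 [-0.0066  0.0129]
```

View pics/d10.png

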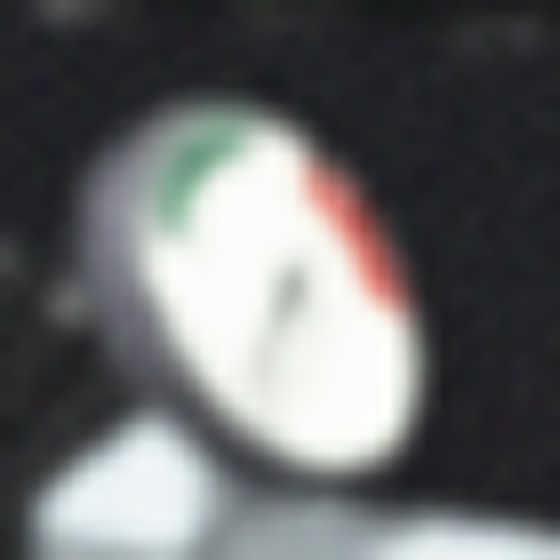

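carry_out(targets=[[[0,0,0,-0.001,0.0145,0.001,-1],[0,0,0,-0.005,0.0135,0,-1]]])

```text
clock: 9.63
eef_pos: [555.0, -135.4, 105.0]
tool_rot: [-0.0, 0.098, 0.995, -0.003]
wrist_force: [-1.9, -7.2, -3.7]
opening: 16.6
```

Run:
```python
from h import *
im=viewer.grab_frame("side"); crop(im,290,325,118,153,16,"d11.png")
im=viewer.grab_frame("scene"); crop(im,320,430,120,230,6,"s11.png")
arc([4,4,4,4])
```

```text
t 9.73 pos [ 555.2067 -134.9849  104.9794] F [-0.5036 -3.579  -2.2196] T [-1.1094  0.1663  0.0178] open 16.3
mm [0.     0.0024 0.4794] turn [-0.0016  0.      0.0011] shift [0.     0.     0.0019]
phi 20.65 r 51.14 Fx,y tool -0.22 -3.61
24.7 [-0.0024  0.0146]
28.7 [-0.0065  0.013 ]
32.7 [-0.0074  0.0125]
36.7 [-0.0083  0.0119]
```

View pics/d11.png

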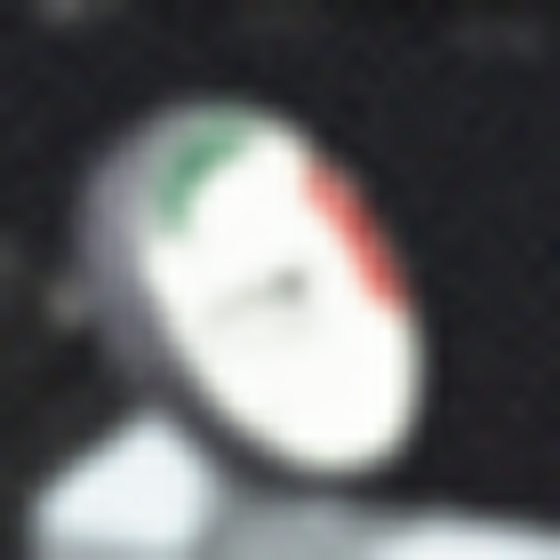

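View pics/s11.png

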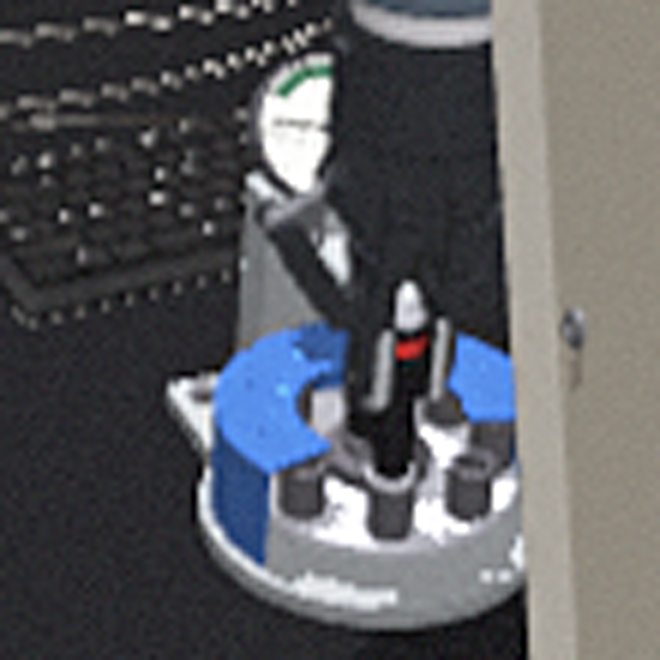

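carry_out(targets=[[[-0.001,0,0.001,-0.003,0.014,0.001,-1],[0,0,0,-0.0065,0.013,0,-1],[0,0,0,-0.0055,0.0095,0,-1]]])

```text
clock: 9.98
eef_pos: [559.7, -128.8, 105.0]
tool_rot: [-0.001, 0.099, 0.995, -0.003]
wrist_force: [-2.9, -7.4, -1.4]
opening: 16.5
```

Run:
```python
from h import *
im=viewer.grab_frame("side"); crop(im,290,325,118,153,16,"d12.png")
arc([4,4])
```

```text
t 10.03 pos [ 559.944  -128.5213  104.987 ] F [-1.7283 -5.9    -2.0017] T [-1.5569  0.5625 -0.0543] open 16.4
mm [-0.0004  0.0032  0.487 ] turn [-0.0021 -0.0003  0.0008] shift [-0.      0.      0.0019]
phi 29.64 r 51.19 Fx,y tool 0.52 -6.13
33.6 [-0.0048  0.014 ]
37.6 [-0.0085  0.0118]
```

View pics/d12.png

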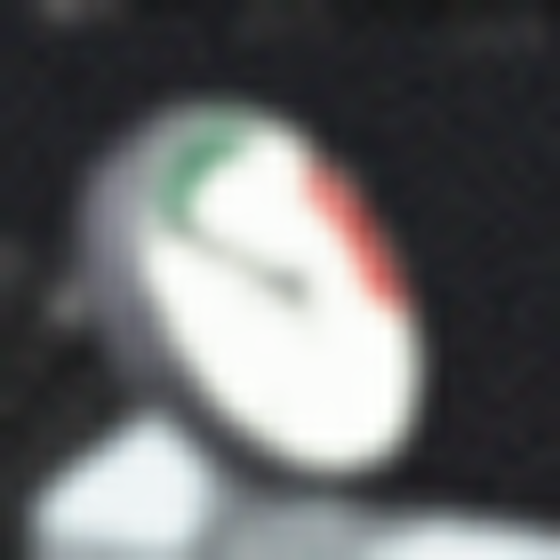

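carry_out(targets=[[[-0.001,0,0,-0.006,0.0135,0.001,-1],[0,0,0,-0.0085,0.012,0,-1],[0,0,0,-0.003,0.004,0,-1]]])

```text
clock: 10.28
eef_pos: [563.8, -124.3, 104.8]
tool_rot: [-0.002, 0.098, 0.995, -0.004]
wrist_force: [-3.2, -6.7, -0.5]
opening: 16.5
```

Run:
```python
from h import *
im=viewer.grab_frame("side"); crop(im,290,325,118,153,16,"d13.png")
arc([4,4])
```

```text
t 10.33 pos [ 563.758  -124.3181  104.8413] F [-3.3929 -7.0666 -0.8644] T [-1.5743  0.6373 -0.0204] open 16.4
mm [-0.0014  0.0031  0.3413] turn [-0.0029 -0.0013  0.0016] shift [-0.      0.      0.0014]
phi 35.98 r 51.4 Fx,y tool 1.92 -7.6
40.0 [-0.007   0.0129]
44.0 [-0.0097  0.0108]
```

View pics/d13.png

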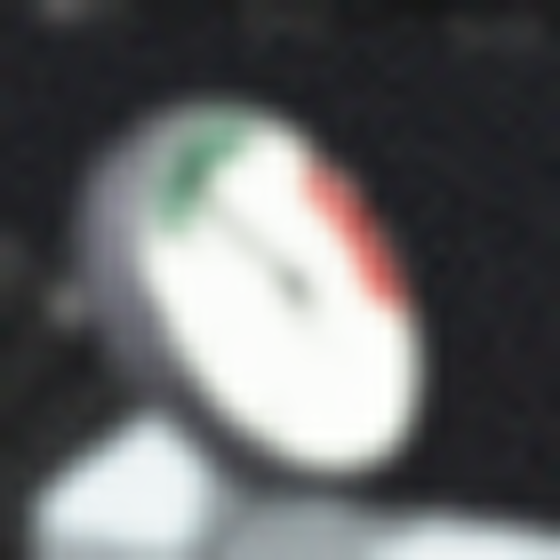

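carry_out(targets=[[[-0.001,-0.001,0,-0.006,0.01,0.001,-1],[0,0,0,-0.002,0.002,0,-1],[0,0,0,0,0,0,-1]]])

```text
clock: 10.58
eef_pos: [564.7, -123.2, 104.8]
tool_rot: [-0.002, 0.097, 0.995, -0.005]
wrist_force: [-0.8, -2.5, -2.0]
opening: 16.5
```

Run:
```python
from h import *
im=viewer.grab_frame("side"); crop(im,290,325,118,153,16,"d14.png")
arc([4,4])
```

```text
t 10.63 pos [ 564.7581 -123.0615  104.8085] F [-1.5527 -4.4396 -2.5787] T [-0.9759  0.2486  0.0012] open 16.7
mm [-0.0011  0.0029  0.3084] turn [-0.003  -0.0011  0.0021] shift [-0.      0.      0.0012]
phi 37.73 r 51.68 Fx,y tool 0.64 -4.66
41.7 [-0.0083  0.012 ]
45.7 [-0.01    0.0105]
```

View pics/d14.png

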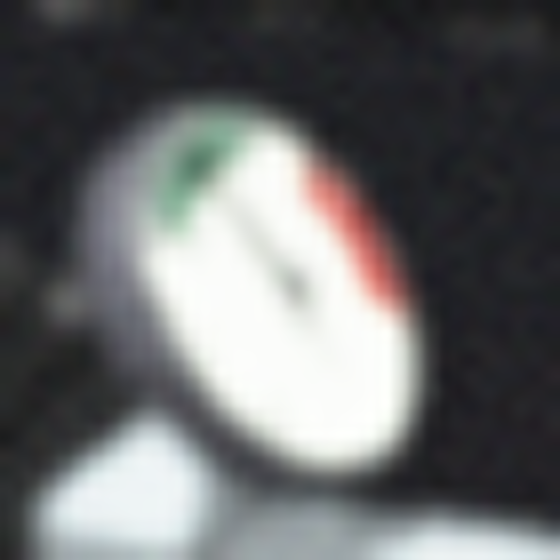

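carry_out(targets=[[[0,0,0,0.002,-0.003,0,-1],[-0.0015,-0.0005,0.001,0,0,-0.02,-1],[0,0,0,0,0,-0.04,-1],[0,0,0,0,0,-0.06,-1],[0,0,0,0,0,-0.08,-1],[0,0,0,0,0,0,-1]]])

```text
clock: 11.13
eef_pos: [564.1, -121.5, 158.1]
tool_rot: [-0.002, 0.099, 0.995, -0.0]
wrist_force: [1.3, 0.2, -1.7]
opening: 16.5
```

Run:
```python
from h import *
delta([517.9,152.4,160])
im=viewer.grab_frame("side"); crop(im,290,325,118,153,16,"d15.png")
im=viewer.grab_frame("wrist"); cv2.imwrite("pics/w15.png",im)
```

```text
t 11.13 pos [ 564.1299 -121.4675  158.0585] F [ 1.3016  0.2365 -1.6717] T [-0.0426 -0.0855  0.0353] open 16.5
mm [ 99.2731 259.3946  -1.9112] turn [-0.0004 -0.001   0.0008] shift [ 0.3971  1.0376 -0.0076]
```

View pics/d15.png

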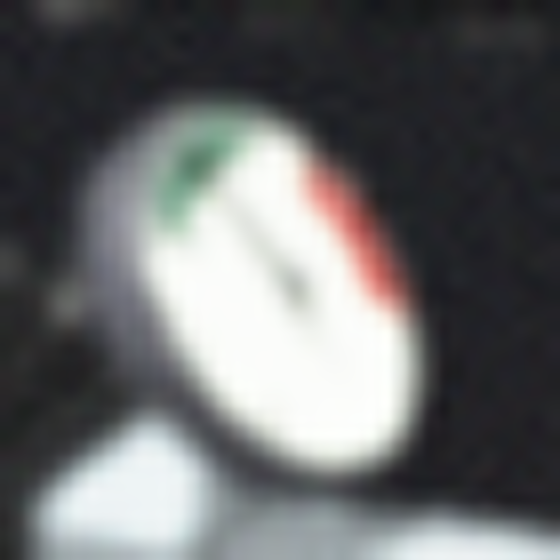

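View pics/w15.png

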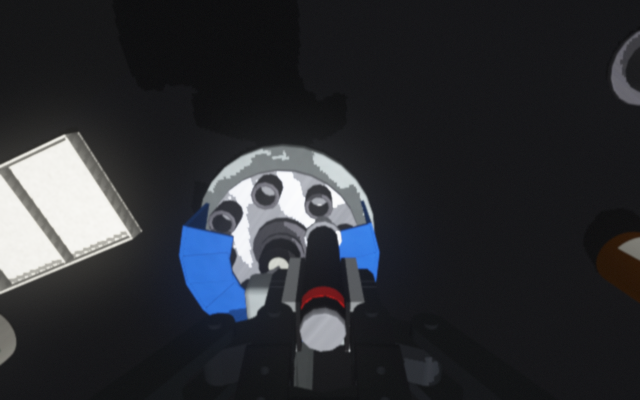

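carry_out(targets=[[[0,-0.001,0.001,0.025,0.065,0,-1],[0,0,0,0.05,0.13,0,-1],[0,0,0,0.053,0.138,0,-1],[0,0,0,0.053,0.138,0,-1],[0,0,0,0.053,0.138,0,-1],[0,0,0,0.053,0.138,0,-1],[0,0,0,0.053,0.138,0,-1],[0,0,0,0.045,0.12,0,-1],[0,0,0,0,0,0,-1],[0,0,0,0,0,0,-1]]])

```text
clock: 12.07
eef_pos: [511.5, 156.2, 147.2]
tool_rot: [-0.006, 0.103, 0.995, 0.0]
wrist_force: [-0.7, 0.0, -2.6]
opening: 16.7
```

Run:
```python
from h import *
delta([517.9,152.4,120])
```

```text
t 12.07 pos [511.5434 156.1963 147.1647] F [-0.7127  0.0326 -2.6283] T [-0.0019  0.0172 -0.0467] open 16.7
mm [-7.3246 -2.3858 27.0813] turn [-0.0003 -0.0038 -0.0019] shift [-0.0293 -0.0095  0.1083]
```

carry_out(targets=[[[0,-0.004,-0.002,-0.015,-0.005,0.06,-1],[0,0,0,-0.014,-0.004,0.06,-1],[0,0,0,0,0,0.03,-1],[0,0,0,0,0,0,-1]]])

```text
clock: 12.4
eef_pos: [517.0, 151.9, 106.7]
tool_rot: [-0.001, 0.099, 0.995, -0.001]
wrist_force: [-0.3, 0.4, -2.2]
opening: 16.7
```

Run:
```python
from h import *
delta([517.9,152.4,104])
im=viewer.grab_frame("wrist"); cv2.imwrite("pics/w16.png",im)
crop(im,230,410,150,350,3,"w16c.png")
im=viewer.grab_frame("side"); crop(im,280,400,210,310,6,"d16.png")
delta([517.9,152.4,104])
```

```text
t 12.4 pos [516.9546 151.9023 106.699 ] F [-0.3126  0.3835 -2.1683] T [-0.0066 -0.004  -0.0186] open 16.7
mm [-0.8311  0.6785  2.6972] turn [-0.0004 -0.0003  0.0005] shift [-0.0033  0.0027  0.0108]
t 12.5 pos [517.7335 152.0994 108.0583] F [ 0.421   0.0976 -1.7069] T [ 0.0364 -0.0171 -0.042 ] open 16.5
mm [-0.1019  0.3301  4.0581] turn [-0.0002  0.0001  0.0004] shift [-0.0004  0.0013  0.0162]
```

View pics/w16c.png

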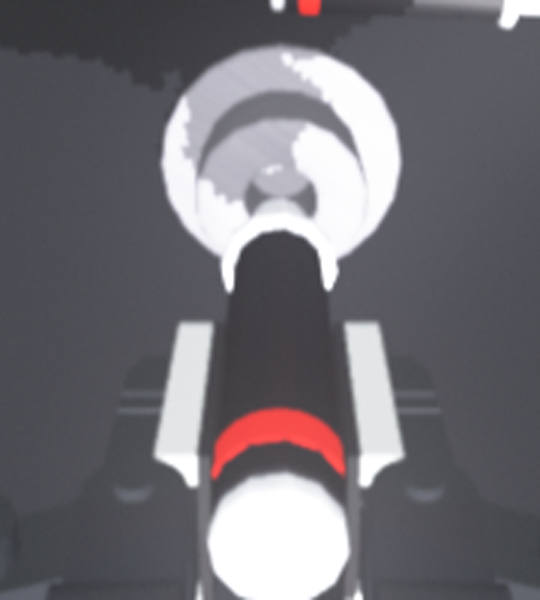

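View pics/d16.png

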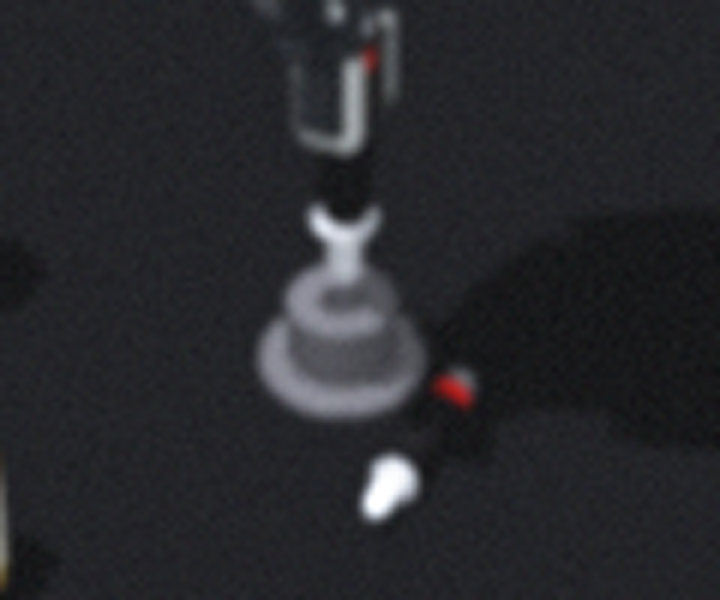

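carry_out(targets=[[[0,0,0,0,0.001,0.025,-1],[0,0,0,0,0,0.03,-1],[0,0,0,0,0,0.03,-1],[0,0,0,0,0,0.015,-1]]])

```text
clock: 12.83
eef_pos: [519.5, 151.9, 83.6]
tool_rot: [0.002, 0.1, 0.995, 0.001]
wrist_force: [-0.2, 0.1, -2.5]
opening: 16.4
```

Run:
```python
from h import *
delta([517.9,152.4,74.5])
```

```text
t 12.83 pos [519.4554 151.8992  83.597 ] F [-0.1984  0.1056 -2.547 ] T [ 0.0046  0.0647 -0.0069] open 16.4
mm [1.6583 0.1671 9.0911] turn [ 0.0004  0.0012 -0.0002] shift [0.0066 0.0007 0.0364]
```

carry_out(targets=[[[0,0.001,0,0.006,0.001,0.015,-1],[0,0,0,0,0,0.015,-1],[0,0,0,0,0,0.006,-1],[0,0,0,0,0,0,-1]]])

```text
clock: 13.17
eef_pos: [518.3, 152.5, 74.1]
tool_rot: [0.0, 0.1, 0.995, 0.001]
wrist_force: [-0.9, 0.1, -0.1]
opening: 16.8
```

Run:
```python
from h import *
delta([517.9,152.4,74.5])
```

```text
t 13.17 pos [518.2707 152.5069  74.1318] F [-0.9029  0.077  -0.1063] T [-0.0566  0.1491  0.013 ] open 16.8
mm [ 0.3418 -0.1784 -0.3686] turn [ 0.0004  0.0001 -0.0001] shift [ 0.0014 -0.0007 -0.0015]
```

Seated (wrist force back to ~0). Release and retreat straight up.

carry_out(targets=[[[0,0,0,0,0,0,-0.3],[0,0,0,0,0,0,0.1],[0,0,0,0,0,0,0.2],[0,0,0,0,0,0,0.2]]])

```text
clock: 13.5
eef_pos: [519.3, 152.9, 74.6]
tool_rot: [0.001, 0.1, 0.995, 0.001]
wrist_force: [0.8, 0.6, -0.9]
opening: 51.0
```

Run:
```python
from h import *
delta([517.9,152.4,74.5])
```

```text
t 13.5 pos [519.2519 152.9202  74.5589] F [ 0.8108  0.5627 -0.8736] T [-0.0232 -0.0394 -0.034 ] open 51.0
mm [ 1.221  -0.7796  0.0544] turn [ 0.0007  0.0007 -0.    ] shift [ 0.0049 -0.0031  0.0002]
```

carry_out(targets=[[[0,0,0,0.002,-0.001,-0.06,0.2],[0,0,0,0,0,-0.12,0.2],[0,0,0,0,0,-0.15,0.2],[0,0,0,0,0,-0.15,0.2],[0,0,0,0,0,-0.1,0.2],[0,0,0,0,0,0,0.2],[0,0,0,0,0,0,0.2]]])

```text
clock: 14.08
eef_pos: [517.3, 152.4, 224.6]
tool_rot: [-0.0, 0.1, 0.995, 0.0]
wrist_force: [-0.7, -0.2, -1.7]
opening: 51.2
```

Run:
```python
from h import *
delta([517.9,152.4,220])
S=viewer.grab_frame("side"); cv2.imwrite("pics/d17.png",S); crop(S,290,325,118,153,16,"d17n.png")
a=viewer.grab_frame("scene"); crop(a,210,430,120,290,3.5,"s17.png")
im=viewer.grab_frame("wrist"); cv2.imwrite("pics/w17.png",im)
C=cam("side");B=cam("scene");print("bartop exp side",prj(C,[517.5,152.4,115]),"scene",prj(B,[517.5,152.4,115]))
```

```text
t 14.08 pos [517.3438 152.3578 224.6134] F [-0.6796 -0.1824 -1.7435] T [-0.0763  0.026   0.0142] open 51.2
mm [-0.5385  0.1485  4.6133] turn [ 0.0003 -0.0001  0.    ] shift [-0.0022  0.0006  0.0185]
bartop exp side [337.4202 226.8826] scene [287.7409 224.9231]
```

View pics/s17.png

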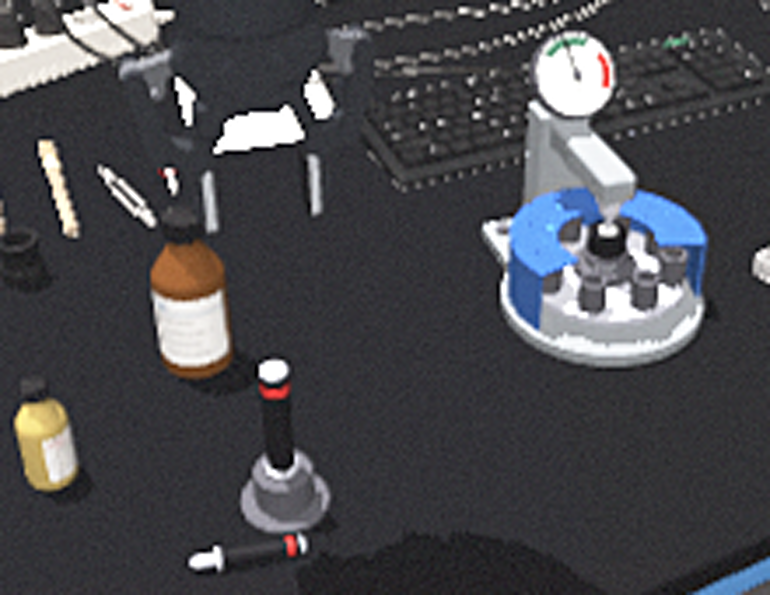

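View pics/d17n.png

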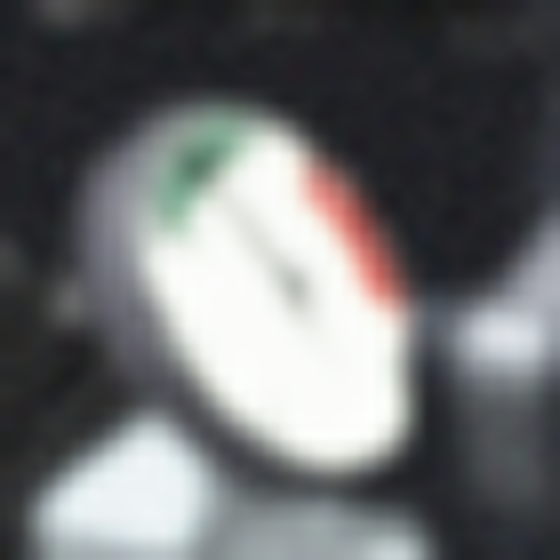

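View pics/w17.png

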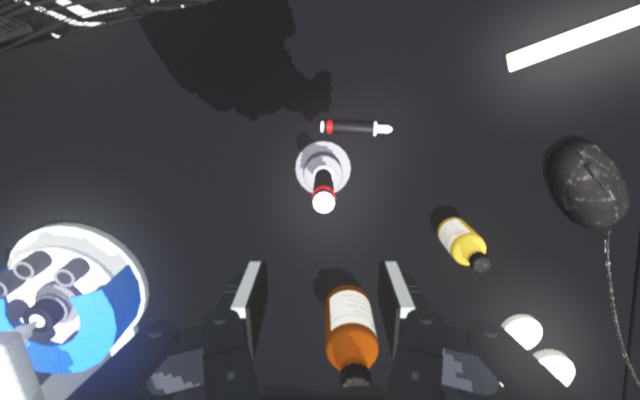

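```bash
python3 -c "
from cell import robot
print(robot.hand_in(), robot.read_state()['clock'])"
```

```text
the job is handed in; nothing more can be done
the job is handed in; nothing more can be done
```

The preload is set: the needle stands near the middle of the green band, and the bar is back in its stand and released. I handed the job in at about 14 s; the hand-in gives no verdict.

- **How it was done:** I took the large bar from its stand and turned the collar clockwise in two strokes. The first went from about -33° to +45°. I then moved the bar to the front socket and turned from about -2° to +38°, checking the needle in the side camera as it rose. The needle stood at about 2 rad, judged by eye.
- **Forces:** The sideways force at the wrist stayed under about 8 N in every reading. I only saw it at the end of each move.
- **Last checks:** The pictures after release show the needle still in the green and the bar upright and fully down in the stand. Its top lies within about a pixel of where it was at the start. Both bottles look unmoved and the gripper is clear of everything.
- **What disagreed:** The smaller bar was standing beside the stand in the first pictures and was lying down by the time the hand arrived overhead. It fell without being touched, as the tool was still about 230 mm above the bench. It is not one of the listed bystanders.
- **Other deviations:** The arm drifted about 0.5 mm per row when holding still, so I kept correcting for it. Repeated position measurements of the jack differed by 1 to 2 mm.

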